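# Lock up a stacked filter holder and hang it to dry

## Robot

A 7-joint arm with a two-finger parallel gripper is mounted at the origin on a cart in front of the work surface, level with it; the furniture and walls round the work are solid. World frame = base frame: x ahead of the robot, y to its left, z up, the work surface at z = 0. Lengths are in mm, angles in rad, forces in N, time in s.
With the tool pointing down it reaches from about 400 to 875 mm from the base axis. Payload 4.4 kg.
Tool frame: the origin (TCP) lies at the very end of the fingers, on their centre line; the grasp point (between the pads) lies 19 mm behind it; z points along the fingers, y is the direction in which the jaws open and shut (so a half turn about z gives the same grasp; the last joint's range is limited). The gripper opens to 85 mm and grips with 20 to 120 N. Pads are 22 mm wide; open, the fingers measure 114 mm over their backs; the gripper's body (76 mm by 85 mm) begins 54 mm behind the grasp point. The pads swing forward as they close: fully open they stand 13 mm farther back than shut.
Start: joints at [1.212, 0.628, 0.038, 1.517, -0.027, 0.996, -0.02], TCP at [187.64, -622.342, 231.313] pointing down, gripper open.
Joint ranges: [-3.06, 3.06], [-0.37, 2.12], [-1.25, 1.32], [0.18, 2.47], [-1.1, 4.24], [0.23, 1.98], [-2.94, 2.94]. Speed limits (rad/s): [2.57, 2.57, 3.14, 3.14, 3.14, 3.14, 3.14].

## Interface

Orientations are given as [roll, pitch, yaw] about the fixed x, y, z axes, in that order (R = Rz(yaw) Ry(pitch) Rx(roll)).
In Python, from cell import ctrl, eyes gives the robot as it stands.
- The arm moves only by the tool move_arm, never from a script. Its argument "increments" is a list of rows, each a list of 6 numbers: the shift along the tool's x, y, z in cm, then the turn, a rotation vector about the tool's x, y, z in degrees. In form: [[x, y, z, wx, wy, wz], ...]. A call has 1 to 20 rows; each row is the pose to reach, as a shift and turn from the pose commanded when the call began, along the tool's axes at that moment; what a row does not reach only later rows make up. A row lasts 1/10 s, in which the tool goes at most 50 mm and 8.59 degrees, less where a joint would pass 70% of its speed; a pose out of reach is approached as far as the arm can. A call with a gripper value outside its range is refused whole. "grip" is the opening, from -1 (shut) to 1 (fully open), set as the call begins (left out, the last holds). The fingers move at their own pace and stop on an object; the grip force is fixed at half the most. Time passes only in rows, so rows that repeat a pose let the fingers close. It gives the time, the measured TCP pose, the force and the opening at its end, in the units of the state.
- ctrl.read_state(): the state, without advancing time (a new reading comes with each control period).
- eyes.get_image(name): name is "side" or "top" or "wrist"; returns the picture (420x560x3 uint8, red, green, blue); there is no depth.
- eyes.calibration(name): a dict with "fx", "fy", "cx", "cy" (pixels), "pose" (4x4, takes a point from camera to world coordinates); the wrist camera has in their place "tool_from_camera" (4x4, takes a point from camera to tool coordinates, whose origin is the TCP and whose axes are the flange's). Camera axes: x right, y up, looking along -z (the intrinsics and any distortion apply to the point x, -y, -z); pixel columns grow to the right and rows downward; lengths in mm; the calibration is good to about 2 mm. A picture is of the moment at which its call begins: read the wrist's pose just before it. calibration takes no time and is no camera call.
- ctrl.finish_job(): hands the job in, once; it reports no verdict.
The state is a dict: "clock": time; "qpos": joint angles; "qd": joint speeds; "tau": joint torques, N m; "eef_pos": TCP position; "tool_rot": TCP orientation; "force": force on the tool from outside, world axes, zero at the start; "torque": the same for the moment, N m; "width": finger opening in mm.
Only numpy, scipy, OpenCV 4.12 (cv2) and the standard library are available. Lean on these libraries where they do the work, as an engineer would, in place of code of your own. Each camera call takes 0.05 s, during which the arm holds its last target. There are 200 camera calls.

## Task

Build up the stacked filter holder on the base that sits in the dark holder: set every filter stage that is on the bench on it, one on another in any order, and after them the cap with the handle, pushing each one in with its lugs between the tabs below and locking it fully down with a quarter turn clockwise (seen from above) to its stop. Then lift the whole locked column straight out of the holder by the cap's handle, carry it smoothly, for the locks have play and a jerk can shake them open, and hang it by that handle on both prongs of the drying stand's hook, hanging straight and still. Do not push the beaker or the marker about.

Things in the scene. Friction and masses are not known exactly. Their poses are not given: they have to be found in the camera images.
- holder: Fixed dark holder plate, 90 mm square, 16 mm high, at any small yaw, with a 52 mm square recess (floor at z 6 mm) in which the base's square foot sits with 2 mm play each side, so that the base cannot turn but lifts straight out. Origin: centre of its underside.
- base: Base segment, loose, 62 mm across, 48 mm tall, square foot (48 mm, z 0 to 12) in the holder. Origin: centre of its underside, z up. Its top is the same as a stage's: recess 55 mm across from z 33 to 48, two inward tabs at its own +x and -x (23 mm wide, reaching in to 20 mm from the axis, z 43 to 48; a 2 mm ridge under the counterclockwise end, a stop pin under the other).
- base_top (a point): Centre of the base's rim. At each bayonet the part above goes down with its x axis 60 to 120 deg counterclockwise (from above; 75 is best; half turns alike) of that of the part below, 2 mm play sideways, till its origin is 34 mm above that below (shoulder on rim). Held down within 1 mm and turned clockwise, its lugs pass the ridges and stop with x axes in line within 5 deg. Locked: 4 mm play up.
- stage_a: Aluminium filter stage, loose, upright, 48 mm tall; may be absent. Origin: centre of underside, z up. z 0-14: spigot 35 mm across with two lugs at own +x, -x (24.5 mm out, 14 mm wide, z 0-5). z 14-48: round drum 62 mm across to grip, solid to z 33, then a recess with tabs at +x, -x and stop pins as in the base. Dark ribs outside mark +x and -x; half a turn makes no difference.
- stage_b: Aluminium filter stage just like stage_a in size and shape, loose, upright; may be absent. Origin: centre of its underside, z up, lugs and tabs at its own +x and -x.
- stage_c: Aluminium filter stage just like stage_a in size and shape, loose, upright; may be absent. Origin: centre of its underside, z up, lugs and tabs at its own +x and -x.
- cap: Aluminium cap with steel handle, loose, upright, 93 mm tall. Origin: centre of underside, z up. z 0-14: spigot with lugs at own +x, -x as on a stage; z 14-30: drum 62 mm across, domed to 35; above it a fixed handle: straight bar 10 mm square, 116 mm long along own y, centre at z 88, on 8 mm rod legs at y = +54 and -54 mm that leave the drum level (top z 27). The whole column weighs under 1 kg.
- cap_bar (a point): Middle of the cap's handle bar (88 mm above the cap's origin); axes as the cap's: the bar runs along y. In the locked column the joints open 4 mm each when it is lifted; the base's underside then hangs 202 mm below this point with two stages, 240 mm with three.
- stand: Drying stand, fixed. Origin: its post's axis at the bench, z up. Foot 130x110 mm, 8 mm thick; post 16 mm thick; on top a crossbar along own y (top z 282) and from its ends two prongs (8 mm rods at y = +38 and -38 mm) pointing along own -x. Each dips to a seat at x = -69 to -81 mm (top z 275) between a rise behind (z 289 at x = -35) and an upturned tip (z 299 at x = -104, the highest point).
- hook_seat (a point): Midpoint between the two prong seats, level with their top (z 275 mm), 75 mm in front of the post; axes as the stand's: prongs point along -x. With the handle hung, the bar lies across both prongs along y, its middle about 5 mm above this point.
- beaker: White plastic beaker, 65 mm across and 80 mm tall, bystander. Origin: centre of its underside.
- marker: Marker pen, 135 mm long, 17 mm thick, lying on the bench, bystander. Origin: middle of its underside.

How it is judged (in metres and radians):
On the way, in this order (a step that is already met when the one before it is completed fails the run):
1. every filter stage present is stacked on the base and locked (horizontal distance between each of stage_a, stage_b, stage_c and base below 0.012 m and angle between the x axis of each of stage_a, stage_b, stage_c and the x axis of base, either way round below 0.35 rad and z of stage_a in the frame of base between 0.03 and 0.165 m and angle between each of stage_a, stage_b, stage_c's own z axis and vertical below 0.12 rad and z of stage_b in the frame of base between 0.03 and 0.165 m and z of stage_c in the frame of base between 0.03 and 0.165 m), for 0.2 s.
2. the cap is locked on top of the stages (all of step 1 and horizontal distance between cap and base below 0.012 m and angle between the x axis of cap and the x axis of base, either way round below 0.35 rad and z of cap in the frame of base between 0.095 and 0.165 m and angle between cap's own z axis and vertical below 0.12 rad), for 0.2 s.
At the end, for the whole second after the job is handed in: All stages present and the cap locked on the base (axes within 12 mm, x axes within 0.35 rad), cap on top; the column hangs by the cap's bar on both prongs (bar middle within 22 mm of the hook seat, along the stand's y within 0.2 rad), clear of the bench, upright within 0.12 rad, at rest (all of step 2 and distance between cap_bar and hook_seat below 0.022 m and angle between the y axis of cap and the y axis of stand, either way round below 0.2 rad and contact force between cap and stand above 1.5 N and height (world z) of base above 0.022 m and angle between base's own z axis and vertical below 0.12 rad and linear speed of each of base, cap below 0.03 m/s); the robot touches nothing.
It fails at once if the beaker or the marker is pushed more than 3 cm aside (distance of any of beaker, marker from where it was at the start of the episode above 0.03 m).
Of stage_a, stage_b, stage_c only 2 to 3 are there at a start; the rules pass over those that are not, and their reading is None.
At some moment in a run one of stage_a, stage_b, stage_c may be knocked a few centimetres aside while the robot is not near it.
It also fails if it takes over 210 s, if anything falls off the work surface, if the arm or the gripper's body presses on something with over 40 N, if the wrist force passes 120 N, or if a joint passes its speed limit or range.

## Working session

There is one attempt and no reset: what is moved stays moved. The work goes in short steps, Python scripts to look and compute and a tool call to move; the robot and the scene stay as the last step left them, time stands still between calls to the robot, and variables do not carry over. Pictures are saved under pics/ and viewed, about 12 in all and at most 16, crops included, and the job is handed in when it is done.

Besides the shell and the picture viewer there is one more tool, called after ">>>" by a JSON object that holds its "method" and its "body", one argument or row to a line. move_arm: Moves the arm, as the interface text tells. Its arguments: {"type":"object","properties":{"increments":{"type":"array","items":{"type":"array","items":{"type":"number"}}},"grip":{"type":"number"}},"required":["increments"]}

```bash
ls; mkdir -p pics
python3 - <<'E'
from cell import ctrl, eyes
import cv2, numpy as np
np.set_printoptions(suppress=True,precision=3)
print(ctrl.read_state())
for n in ("top","side","wrist"):
    im=eyes.get_image(n); cv2.imwrite(f"pics/{n}0.png",im[:,:,::-1]); c=eyes.calibration(n); print(n,c)
E
```

```text
pics
{'clock': 0.0, 'qpos': array([ 1.212,  0.629,  0.038,  1.518, -0.027,  0.996, -0.02 ]), 'qd': array([ 0.001, -0.001,  0.   , -0.001, -0.   ,  0.001, -0.001]), 'tau': array([ -0.   , -56.339,   1.227, -19.344,   0.011,   0.01 ,  -0.   ]), 'eef_pos': array([ 187.466, -621.731,  230.401]), 'tool_rot': array([-3.14 ,  0.   ,  0.293]), 'force': array([0.169, 0.083, 0.559]), 'torque': array([ 0.023, -0.017,  0.017]), 'width': 85.63374288922071}
top {'fx': 396.16586785506024, 'fy': 396.16586785506024, 'cx': 279.0831968666168, 'cy': 210.56135614991268, 'pose': array([[  -0.017,    0.997,   -0.07 ,  452.6  ],
       [  -1.   ,   -0.018,   -0.019,   33.386],
       [  -0.02 ,    0.07 ,    0.997, 1379.45 ],
       [   0.   ,    0.   ,    0.   ,    1.   ]])}
side {'fx': 524.7520984354904, 'fy': 524.7520984354904, 'cx': 275.075640182541, 'cy': 204.37189787639616, 'pose': array([[  -0.24 ,    0.707,   -0.665, -364.797],
       [  -0.971,   -0.189,    0.149,  235.939],
       [  -0.02 ,    0.681,    0.732, 1190.949],
       [   0.   ,    0.   ,    0.   ,    1.   ]])}
wrist {'fx': 293.8752204534044, 'fy': 293.8752204534044, 'cx': 278.20763814470564, 'cy': 205.1942015027323, 'tool_from_camera': array([[  -0.   ,    0.957,    0.291,   74.059],
       [   1.   ,    0.   ,   -0.001,    0.537],
       [  -0.001,    0.291,   -0.957, -142.875],
       [   0.   ,    0.   ,    0.   ,    1.   ]])}
```

View pics/top0.png

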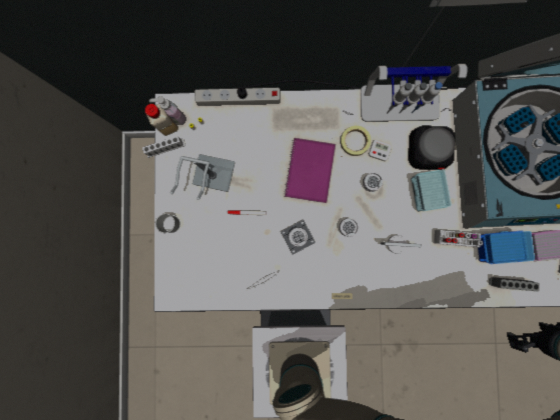

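View pics/side0.png

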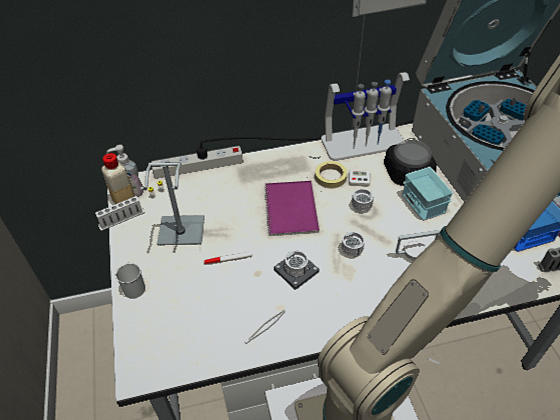

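The top view shows the base and holder at about (297,237). Two stages are at (372,182) and (347,227), and the cap is at about (403,243). The stand is at (213,173) with its prongs pointing left, the marker at (247,212) and the beaker at (168,223). I see no third stage so far.

```bash
cat > h.py <<'E'
from cell import ctrl, eyes
import cv2, numpy as np
from scipy.spatial.transform import Rotation as R
np.set_printoptions(suppress=True,precision=1)
def tool_T(s=None):
    s=s or ctrl.read_state(); T=np.eye(4); T[:3,:3]=R.from_euler('xyz',s['tool_rot']).as_matrix(); T[:3,3]=s['eef_pos']; return T
def cam(name,s=None):
    c=eyes.calibration(name)
    P=tool_T(s)@c['tool_from_camera'] if name=='wrist' else c['pose']
    return c,P
def ray(cp,u,v,z):
    c,P=cp; d=P[:3,:3]@np.array([(u-c['cx'])/c['fx'],-(v-c['cy'])/c['fy'],-1]); o=P[:3,3]
    return o+d*(z-o[2])/d[2]
def proj(cp,p):
    c,P=cp; q=np.linalg.inv(P)@np.append(p,1); return np.array([c['cx']-c['fx']*q[0]/q[2], c['cy']+c['fy']*q[1]/q[2]])
def go(p,yaw_deg):
    "increment (cm,deg) from the present pose to a down-pointing TCP p with tool yaw"
    s=ctrl.read_state(); T=tool_T(s); d=T[:3,:3].T@(np.array(p)-T[:3,3])/10
    Rt=R.from_euler('xyz',[np.pi,0,np.radians(yaw_deg)]).as_matrix()
    w=R.from_matrix(T[:3,:3].T@Rt).as_rotvec(degrees=True)
    return np.round(d,2),np.round(w,1)
def snap(name,fn):
    s=ctrl.read_state(); im=eyes.get_image(name)[:,:,::-1].copy(); cv2.imwrite('pics/'+fn,im); return im,cam(name,s)
E
python3 - <<'E'
from h import *
im=cv2.imread('pics/top0.png')
cv2.imwrite('pics/top0c.png',cv2.resize(im[140:270,150:425],None,fx=2.9,fy=2.9,interpolation=cv2.INTER_CUBIC))
cp=cam('top')
for n,u,v,z in (('stA',372,182,48),('stB',347,227,48),('base',297,237,54),('cap',403,243,30),('stand',213,173,8),('beaker',168,223,80),('marker',247,212,8),('prong',180,190,275)): print(n,ray(cp,u,v,z))
E
```

```text
stA [ 636.9 -256.5   48. ]
stB [ 486.8 -168.1   48. ]
base [456.2  -0.   54. ]
cap [ 430.1 -357.6   30. ]
stand [685.1 288.6   8. ]
beaker [509.4 425.1  80. ]
marker [546.  170.7   8. ]
prong [593.4 332.5 275. ]
```

View pics/top0c.png

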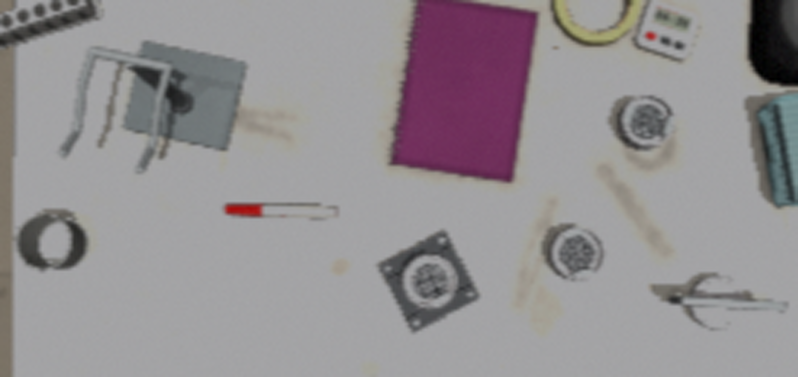

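Run:
```python
from h import *
cp=cam('top'); f=lambda a,b,z: ray(cp,150+a/2.9,140+b/2.9,z)
t1,t2,c1,c2=f(68,153,299),f(143,170,299),f(95,52,282),f(165,68,282)
print(t1,t2,c1,c2)
x=(c1+c2-t1-t2)/2; print('stand x yaw',np.degrees(np.arctan2(x[1],x[0])),'tips y yaw',np.degrees(np.arctan2(*(t1-t2)[[1,0]]))-90,np.linalg.norm(t1-t2),np.linalg.norm(x))
b=f(672,297,88),f(785,305,88); d=b[0]-b[1]; print('bar',b,np.linalg.norm(d),np.degrees(np.arctan2(d[1],d[0])))
print(go([520,-110,230],0), go([520,-110,230],10))
```

```text
[583.  344.2 299. ] [565.4 272.6 299. ] [683.3 322.9 282. ] [666.1 254.7 282. ]
stand x yaw -11.041803805248112 tips y yaw -13.807549792785125 73.70029101923188 103.77196886549152
bar (array([ 434. , -272.5,   88. ]), array([ 423.1, -397.3,   88. ])) 125.22483709130363 84.98701487804931
(array([ 46.6, -39.4,   0.1]), array([-0.1,  0. , 16.8])) (array([ 46.6, -39.4,   0.1]), array([-0.1,  0. ,  6.8]))
```

>>> {"method": "move_arm", "body": {
  "increments": [
    [4,-3.4,0,0,0,1.5],
    [10,-8.4,0,0,0,4],
    [16,-13.5,0,0,0,6],
    [22,-18.6,0,0,0,8],
    [28,-23.7,0,0,0,10],
    [34,-28.7,0,0,0,12],
    [40,-33.8,0,0,0,14],
    [44,-37.2,0,0,0,16],
    [46.6,-39.4,0,0,0,16.8],
    [46.6,-39.4,0,0,0,16.8],
    [46.6,-39.4,0,0,0,16.8],
    [46.6,-39.4,0,0,0,16.8],
    [46.6,-39.4,0,0,0,16.8],
    [46.6,-39.4,0,0,0,16.8]
  ]
}}

```text
clock: 1.55
eef_pos: [520.9, -108.2, 231.0]
tool_rot: [-3.141, 0.0, 0.005]
force: [-0.0, 0.3, -0.1]
width: 85.5
```

Run:
```python
from h import *
im,cp=snap('wrist','w1.png'); print(ctrl.read_state()['eef_pos'],ctrl.read_state()['tool_rot'])
cv2.imwrite('pics/w1b.png',cv2.resize(im,None,fx=1.42,fy=1.42,interpolation=cv2.INTER_CUBIC))
for n,p in dict(stA=(637,-256,48),stB=(487,-168,48),base=(456,0,54)).items(): print(n,proj(cp,p))
```

```text
[ 519.7 -110.7  231. ] [3.1 0.  0. ]
stA [423.   73.7]
stB [328.7 212.9]
base [185.6 238.9]
```

View pics/w1b.png

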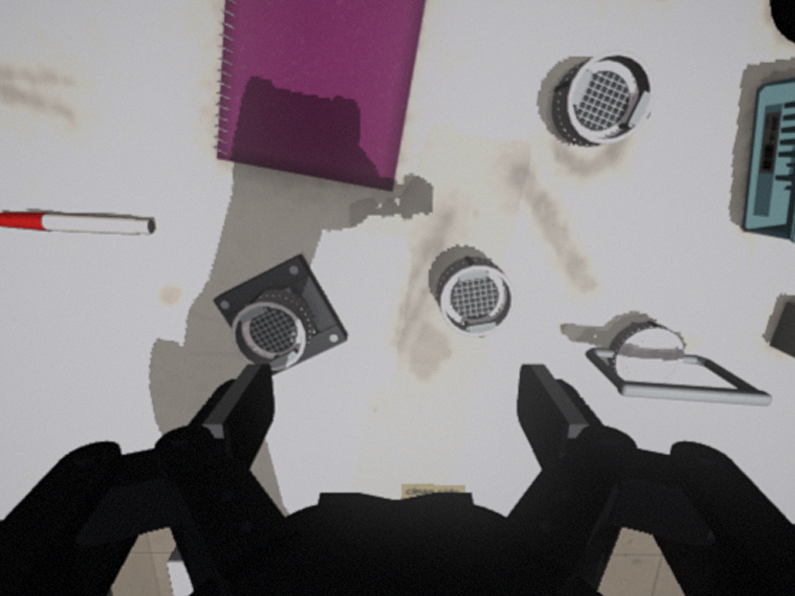

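Run:
```python
from h import *
im=cv2.imread('pics/w1.png'); s=im[172:242,298:368]; a=im[30:110,375:465]; b=im[195:270,155:230]
r=lambda x: cv2.resize(x,(400,400*x.shape[0]//x.shape[1] if 0 else 400),interpolation=cv2.INTER_CUBIC)
b2=im[175:270,150:245]
cv2.imwrite('pics/m1.png',np.hstack([cv2.resize(x,(266,266),interpolation=cv2.INTER_CUBIC) for x in (s,im[30:110,380:460],im[195:275,150:230])]))
```

```text
(no output)
```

View pics/m1.png

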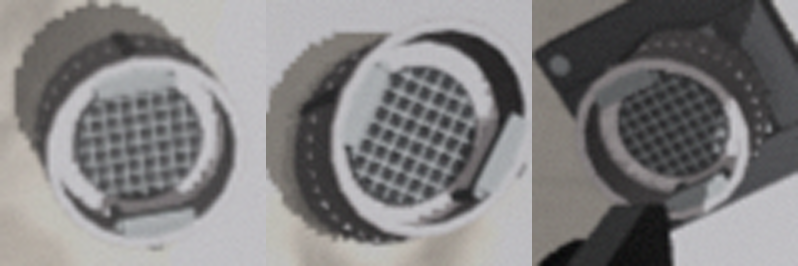

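```bash
cat >> h.py <<'E'
def tabs(cp,c,t1,t2,z):
    C=ray(cp,*c,z);a=ray(cp,*t1,z);b=ray(cp,*t2,z);d=b-a
    print('rim centre',C,'tab mid',(a+b)/2,'sep',np.linalg.norm(d),'yaw',np.degrees(np.arctan2(d[1],d[0])))
E
python3 - <<'E'
from h import *
cp=cam('wrist')
def g(o,k): return lambda x,y:(o[0]+x*k/266,o[1]+y*k/266)
f=g((298,172),70); tabs(cp,f(142,152),f(135,80),f(158,222),48)
f=g((380,30),80); tabs(cp,f(163,128),f(101,105),f(231,155),48)
f=g((150,195),80); tabs(cp,f(131,139),f(96,87),f(168,192),54)
E
```

```text
rim centre [ 486.4 -178.3   48. ] tab mid [ 486.3 -179.7   48. ] sep 46.94867044449766 yaw -168.00404653864618
rim centre [ 639.9 -264.6   48. ] tab mid [ 639.3 -265.8   48. ] sep 44.136919540147645 yaw -108.44459707404468
rim centre [457.7  -7.2  54. ] tab mid [457.1  -7.7  54. ] sep 45.76452760558089 yaw -151.3272482726522
```

Run:
```python
from h import *
s=ctrl.read_state();print(np.round(s['qpos'],3)); print(go([486,-178,130],12))
```

```text
[ 0.1  0.5  0.1  1.8 -0.   0.8 -1.4]
(array([-3.4,  6.7, 10.1]), array([  0. ,   0.1, -12. ]))
```

>>> {"method": "move_arm", "body": {
  "increments": [
    [-1,2,3,0,0,-4],
    [-2,4,6,0,0,-8],
    [-3,6,9,0,0,-11],
    [-3.4,6.7,10.1,0,0,-12],
    [-3.4,6.7,10.1,0,0,-12],
    [-3.4,6.7,10.1,0,0,-12],
    [-3.4,6.7,10.1,0,0,-12],
    [-3.4,6.7,10.1,0,0,-12]
  ]
}}

```text
clock: 2.4
eef_pos: [487.5, -176.9, 131.5]
tool_rot: [3.141, -0.003, 0.21]
force: [0.3, 0.0, -0.1]
width: 85.9
```

Run:
```python
from h import *
im,cp=snap('wrist','w2.png')
for n,p in dict(stB=(486,-178,48),base=(457,-7,54)).items(): print(n,proj(cp,p))
cv2.imwrite('pics/w2b.png',cv2.resize(im[100:320,80:400],None,fx=2.5,fy=2.5,interpolation=cv2.INTER_CUBIC))
```

```text
stB [278.2 213.6]
base [ 57.4 207.4]
```

View pics/w2b.png

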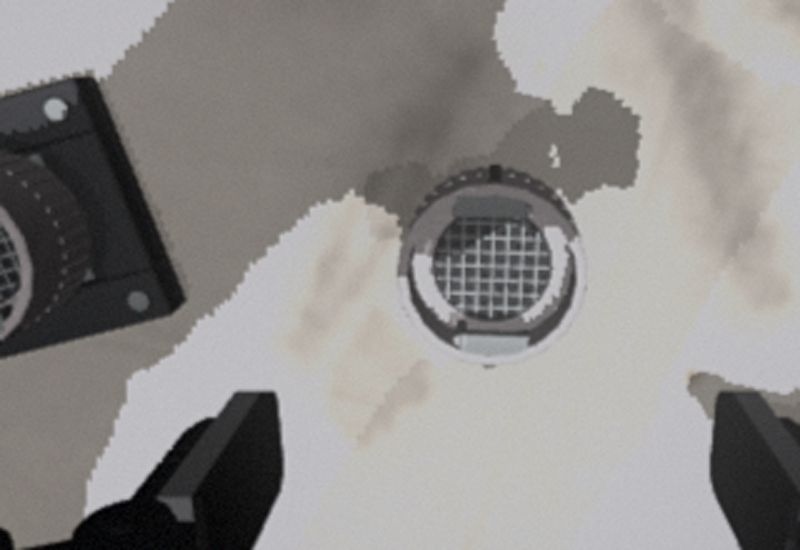

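The stage sits at crop (492,272), with its tabs at (492,207) and (492,345), so it lines up with the jaws.

Run:
```python
from h import *
cp=cam('wrist'); f=lambda x,y:(80+x/2.5,100+y/2.5)
tabs(cp,f(492,273),f(492.5,207),f(492,345),48)
C=ray(cp,*f(492,273),48); print(tool_T()[:3,3],go([C[0],C[1],16],12))
```

```text
rim centre [ 489.2 -176.1   48. ] tab mid [ 487.6 -176.5   48. ] sep 46.927395144102135 yaw -168.23045551266821
[ 487.2 -176.9  131.3] (array([ 0.2, -0. , 11.5]), array([ 0. , -0.1,  0.1]))
```

>>> {"method": "move_arm", "body": {
  "increments": [
    [0.1,0,3,0,0,0],
    [0.1,0,6,0,0,0],
    [0.1,0,9,0,0,0],
    [0.1,0,11,0,0,0],
    [0.1,0,11.9,0,0,0],
    [0.1,0,11.9,0,0,0],
    [0.1,0,11.9,0,0,0]
  ],
  "grip": 1
}}

```text
clock: 3.15
eef_pos: [487.8, -177.4, 12.1]
tool_rot: [3.141, -0.001, 0.209]
force: [0.8, 0.4, 0.6]
width: 85.2
```

>>> {"method": "move_arm", "body": {
  "increments": [
    [0,0,0,0,0,0],
    [0,0,0,0,0,0],
    [0,0,0,0,0,0],
    [0,0,0,0,0,0],
    [0,0,0,0,0,0],
    [0,0,0,0,0,0],
    [0,0,0,0,0,0],
    [0,0,0,0,0,0],
    [0,0,0,0,0,0],
    [0,0,0,0,0,0]
  ],
  "grip": -1
}}

```text
clock: 4.15
eef_pos: [487.8, -177.5, 12.9]
tool_rot: [3.141, -0.002, 0.209]
force: [-0.4, 1.0, 8.1]
width: 60.2
```

Run:
```python
from h import *
T=tool_T(); print(T[:3,3])
print(go([457.5,-7.5,130],103.5))
```

```text
[ 487.8 -177.5   12.9]
(array([  0.6, -17.2, -11.7]), array([  0.1,  -0. , -91.5]))
```

Run:
```python
from h import *
print(go([475,-90,130],103.5))
```

```text
(array([  0.6,  -8.8, -11.7]), array([  0.1,  -0. , -91.5]))
```

>>> {"method": "move_arm", "body": {
  "increments": [
    [0,0,-1,0,0,0],
    [0,0,-3,0,0,0],
    [0,0,-6,0,0,0],
    [0,0,-9,0,0,0],
    [0,0,-11,0,0,0],
    [0,0,-11.7,0,0,0],
    [0,0,-11.7,0,0,0],
    [0,0,-11.7,0,0,0]
  ]
}}

```text
clock: 4.95
eef_pos: [486.5, -177.2, 127.8]
tool_rot: [-3.141, 0.001, 0.209]
force: [-0.1, 0.7, -1.1]
width: 60.6
```

>>> {"method": "move_arm", "body": {
  "increments": [
    [0,-0.4,0,0,0,-4],
    [0.1,-1,0,0,0,-11],
    [0.2,-2,0,0,0,-19],
    [0.2,-3,0,0,0,-27],
    [0.3,-4,0,0,0,-35],
    [0.4,-5,0,0,0,-43],
    [0.4,-5.6,0,0,0,-51],
    [0.5,-6.4,0,0,0,-59],
    [0.5,-7.2,0,0,0,-67],
    [0.6,-8,0,0,0,-75],
    [0.6,-8.5,0,0,0,-82],
    [0.6,-8.8,0,0,0,-88],
    [0.6,-8.8,0,0,0,-91.5],
    [0.6,-8.8,0,0,0,-91.5],
    [0.6,-8.8,0,0,0,-91.5],
    [0.6,-8.8,0,0,0,-91.5],
    [0.6,-8.8,0,0,0,-91.5]
  ]
}}

```text
clock: 6.65
eef_pos: [474.6, -90.0, 128.1]
tool_rot: [-3.141, -0.0, 1.805]
force: [-0.7, 0.4, -1.1]
width: 60.5
```

Run:
```python
from h import *
im,cp=snap('wrist','w3.png'); print(ctrl.read_state()['eef_pos'],ctrl.read_state()['tool_rot'],ctrl.read_state()['qpos'])
print(proj(cp,(457.5,-7.5,54)))
cv2.imwrite('pics/w3b.png',cv2.resize(im[0:400,130:420],None,fx=2,fy=1.5,interpolation=cv2.INTER_CUBIC))
b=im[20:140,200:360]
cv2.imwrite('pics/w3c.png',np.hstack([cv2.resize(im,(400,300)),cv2.resize(b,(400,300),interpolation=cv2.INTER_CUBIC)]))
```

```text
[474.6 -90.1 128.2] [-3.1 -0.   1.8] [ 0.4  0.6 -0.4  2.1  0.4  0.6 -0.1]
[282.   99.6]
```

View pics/w3c.png

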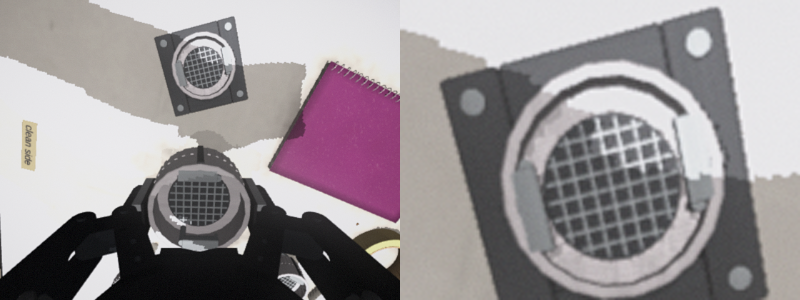

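Run:
```python
from h import *
cp=cam('wrist'); f=lambda x,y:(200+x/2.5,20+y/2.5)
tabs(cp,f(212,179),f(133,207),f(298,160),54)
a=ray(cp,*f(40,82),16);b=ray(cp,*f(320,8),16);d=b-a;print('holder edge',np.linalg.norm(d),np.degrees(np.arctan2(d[1],d[0])))
# fit rim ellipse by colour
im=cv2.imread('pics/w3.png'); g=cv2.cvtColor(im,cv2.COLOR_BGR2GRAY)[20:140,200:360]
e=cv2.HoughCircles(cv2.GaussianBlur(g,(3,3),0),cv2.HOUGH_GRADIENT,1,200,param1=100,param2=15,minRadius=38,maxRadius=54);print(e)
if e is not None:
  x,y,r=e[0][0]; print(ray(cp,200+x,20+y,54), 31*cp[0]['fx']/((cp[1][2,3]-54)))
```

```text
rim centre [458.2  -2.   54. ] tab mid [459.2  -3.   54. ] sep 47.1823312046666 yaw 28.398150385280427
holder edge 89.11279449923559 26.659948155791362
[[[84.5 67.5 43.3]]]
[457.4   0.5  54. ] 41.96405927986654
```

>>> {"method": "move_arm", "body": {
  "increments": [
    [0.8,0,1,0,0,0],
    [1.8,0,2.2,0,0,0],
    [2.8,0,3.3,0,0,0],
    [3.3,0,4,0,0,0],
    [3.3,0,4,0,0,0],
    [3.3,0,4,0,0,0],
    [3.3,0,4,0,0,0]
  ]
}}

```text
clock: 7.4
eef_pos: [467.4, -58.4, 88.6]
tool_rot: [3.141, 0.001, 1.805]
force: [-0.2, -0.0, 0.2]
width: 60.2
```

Run:
```python
from h import *
im,cp=snap('wrist','w4.png'); print(tool_T()[:3,3])
print(proj(cp,(458.5,-3.5,54)))
cv2.imwrite('pics/w4b.png',cv2.resize(im[60:360,130:430],None,fx=2,fy=2,interpolation=cv2.INTER_CUBIC))
```

```text
[467.4 -58.5  88.7]
[285.2 147.4]
```

View pics/w4b.png

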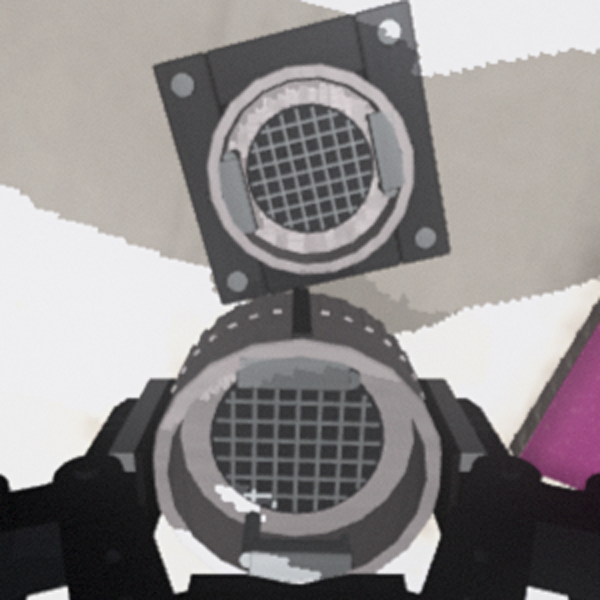

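Run:
```python
from h import *
cp=cam('wrist'); f=lambda x,y:(130+x/2,60+y/2)
tabs(cp,f(311,169),f(239,193),f(386,152),54)
z=tool_T()[2,3]+35.5
tabs(cp,f(298,460),f(298,374),f(296,566),z); print(tool_T()[:3,3])
a=ray(cp,*f(153,65),16);b=ray(cp,*f(408,0),16);d=b-a;print('holder edge',np.linalg.norm(d),np.degrees(np.arctan2(d[1],d[0])))
a=ray(cp,*f(153,65),16);b=ray(cp,*f(222,303),16);d=b-a;print('holder edge',np.linalg.norm(d),np.degrees(np.arctan2(d[1],d[0])))
```

```text
rim centre [458.3  -1.9  54. ] tab mid [458.8  -2.9  54. ] sep 45.279147256055595 yaw 28.797506160335274
rim centre [466.7 -54.8 124.2] tab mid [467.4 -58.4 124.2] sep 46.80501759187907 yaw -77.09384287952425
[467.4 -58.5  88.7]
holder edge 88.72922417461689 26.617574849950177
holder edge 88.36995695820991 -63.18930883445767
```

Run:
```python
from h import *
print(go([458.6,-2.4,66],103.4))
```

```text
(array([5.7, 0.4, 2.3]), array([0.1, 0. , 0. ]))
```

>>> {"method": "move_arm", "body": {
  "increments": [
    [1.5,0.1,0,0,0,0],
    [3,0.2,0,0,0,0],
    [4.5,0.3,0,0,0,0],
    [5.4,0.4,0.3,0,0,0],
    [5.7,0.4,0.8,0,0,0],
    [5.7,0.4,1.4,0,0,0],
    [5.7,0.4,1.7,0,0,0],
    [5.7,0.4,1.7,0,0,0],
    [5.7,0.4,1.7,0,0,0]
  ]
}}

```text
clock: 8.35
eef_pos: [457.5, -2.2, 71.1]
tool_rot: [-3.141, 0.0, 1.805]
force: [0.7, 1.0, -1.0]
width: 60.4
```

Run:
```python
from h import *
print(go([458.6,-2.4,58],103.4),ctrl.read_state()['force'])
```

```text
(array([-0.1,  0.1,  1.3]), array([-0.,  0.,  0.])) [ 0.7  1.  -1. ]
```

>>> {"method": "move_arm", "body": {
  "increments": [
    [0,0.1,0.3,0,0,0],
    [0,0.1,0.6,0,0,0],
    [0,0.1,0.9,0,0,0],
    [0,0.1,1.1,0,0,0],
    [0,0.1,1.3,0,0,0],
    [0,0.1,1.3,0,0,0]
  ]
}}

```text
clock: 8.95
eef_pos: [458.3, -1.3, 58.1]
tool_rot: [-3.141, -0.0, 1.806]
force: [0.1, 0.4, -0.7]
width: 60.1
```

>>> {"method": "move_arm", "body": {
  "increments": [
    [0,0,0.2,0,0,0],
    [0,0,0.35,0,0,0],
    [0,0,0.5,0,0,0],
    [0,0,0.6,0,0,0],
    [0,0,0.6,0,0,0]
  ]
}}

```text
clock: 9.45
eef_pos: [458.6, -1.4, 52.9]
tool_rot: [3.141, 0.001, 1.806]
force: [-1.8, -1.0, 7.1]
width: 60.4
```

>>> {"method": "move_arm", "body": {
  "increments": [
    [0,0,0.1,0,0,0],
    [0,0,0.1,0,0,6],
    [0,0,0.1,0,0,12],
    [0,0,0.1,0,0,18],
    [0,0,0.1,0,0,24],
    [0,0,0.1,0,0,30],
    [0,0,0.1,0,0,36],
    [0,0,0.1,0,0,42],
    [0,0,0.1,0,0,48],
    [0,0,0.1,0,0,54],
    [0,0,0.1,0,0,60],
    [0,0,0.1,0,0,66],
    [0,0,0.1,0,0,72],
    [0,0,0.1,0,0,75],
    [0,0,0.1,0,0,75]
  ]
}}

```text
clock: 10.95
eef_pos: [459.9, -1.1, 52.9]
tool_rot: [3.14, -0.003, 0.496]
force: [-0.9, 0.9, 17.2]
width: 60.1
```

Run:
```python
from h import *
s=ctrl.read_state();print(s['force'],s['torque'],np.degrees(s['tool_rot'][2]))
```

```text
[-0.9  0.9 17.2] [ 0.1  0.3 -0.2] 28.42111022875132
```

>>> {"method": "move_arm", "body": {
  "increments": [
    [0,0,0,0,0,2],
    [0,0,0,0,0,4],
    [0,0,0,0,0,6],
    [0,0,0,0,0,6]
  ]
}}

```text
clock: 11.35
eef_pos: [459.8, -1.2, 52.8]
tool_rot: [3.141, -0.003, 0.392]
force: [-1.0, -0.4, 16.7]
width: 60.6
```

Run:
```python
from h import *
s=ctrl.read_state();print(s['force'],s['torque'],np.degrees(s['tool_rot'][2]))
```

```text
[-1.  -0.4 16.7] [ 0.1  0.4 -0. ] 22.472213306633012
```

>>> {"method": "move_arm", "body": {
  "increments": [
    [0,0,-0.1,0,0,0],
    [0,0,-0.1,0,0,0],
    [0,0,-0.1,0,0,0],
    [0,0,-0.1,0,0,0],
    [0,0,-2,0,0,0],
    [0,0,-5,0,0,0],
    [0,0,-8,0,0,0],
    [0,0,-10,0,0,0],
    [0,0,-10,0,0,0],
    [0,0,-10,0,0,0]
  ],
  "grip": 1
}}

```text
clock: 12.35
eef_pos: [458.5, -1.3, 151.2]
tool_rot: [3.142, -0.0, 0.392]
force: [-0.6, -0.1, -0.3]
width: 85.3
```

Run:
```python
from h import *
im,cp=snap('wrist','w5.png'); print(tool_T()[:3,3])
print(proj(cp,(459,-2,88)))
cv2.imwrite('pics/w5b.png',cv2.resize(im[80:330,140:420],None,fx=2.4,fy=2.4,interpolation=cv2.INTER_CUBIC))
```

```text
[458.   -1.4 150.7]
[278.4 219.5]
```

View pics/w5b.png

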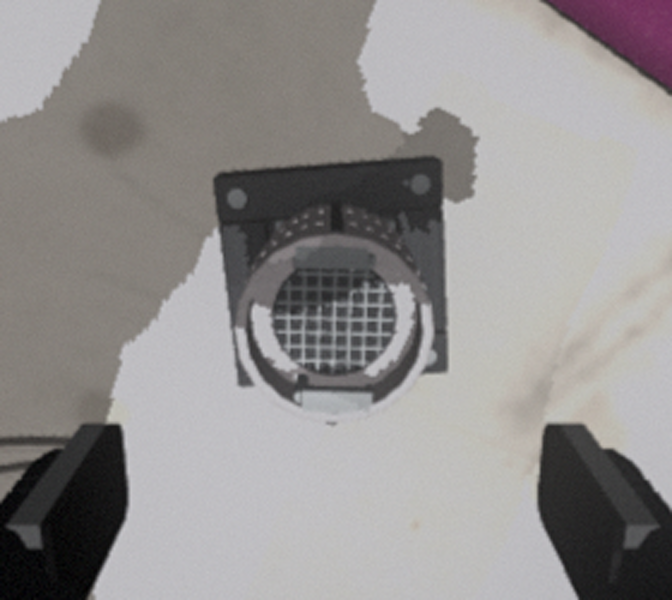

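The stage is on the base and lined up with the tool. Its tabs are at crop (335,258) and (335,400), its rim centre is at about (337,327), and the rib runs on unbroken. Next I go to the second stage.

Run:
```python
from h import *
cp=cam('wrist'); f=lambda x,y:(140+x/2.4,80+y/2.4)
tabs(cp,f(337,327),f(335,258),f(336,401),88)
print(go([639.5,-263,131],71.6))
```

```text
rim centre [461.6  -2.4  88. ] tab mid [459.9  -2.5  88. ] sep 46.75391394960684 yaw -157.06538674049295
(array([ 6.8, 31.1,  1.9]), array([ -0. ,   0. , -49.1]))
```

>>> {"method": "move_arm", "body": {
  "increments": [
    [0.4,2,0,0,0,-4],
    [1,5,0,0,0,-9],
    [2,9,0,0,0,-15],
    [3,13.5,0,0,0,-22],
    [4,18,0.5,0,0,-29],
    [5,22.5,1,0,0,-36],
    [6,27,1.5,0,0,-42],
    [6.6,30,1.9,0,0,-47],
    [6.8,31.1,1.9,0,0,-49],
    [6.8,31.1,1.9,0,0,-49],
    [6.8,31.1,1.9,0,0,-49],
    [6.8,31.1,1.9,0,0,-49],
    [6.8,31.1,1.9,0,0,-49]
  ]
}}

```text
clock: 13.7
eef_pos: [640.1, -261.3, 132.4]
tool_rot: [-3.141, -0.0, 1.249]
force: [0.9, -0.4, -0.4]
width: 85.4
```

Run:
```python
from h import *
im,cp=snap('wrist','w6.png'); print(tool_T()[:3,3])
print(proj(cp,(639.5,-263,48)))
cv2.imwrite('pics/w6b.png',cv2.resize(im[80:330,140:420],None,fx=2.4,fy=2.4,interpolation=cv2.INTER_CUBIC))
```

```text
[ 640.2 -261.5  132.6]
[277.9 212.5]
```

View pics/w6b.png

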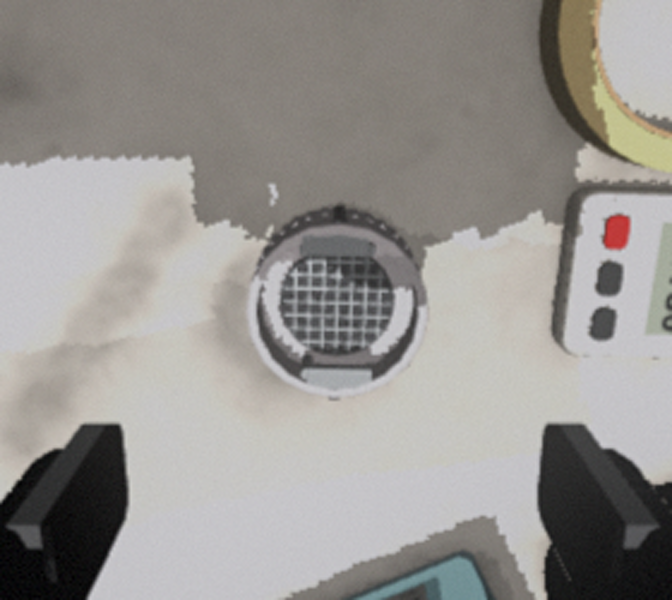

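>>> {"method": "move_arm", "body": {
  "increments": [
    [0.1,0.25,3,0,0,0],
    [0.1,0.25,6,0,0,0],
    [0.1,0.25,9,0,0,0],
    [0.1,0.25,11,0,0,0],
    [0.1,0.25,12,0,0,0],
    [0.1,0.25,12,0,0,0],
    [0.1,0.25,12,0,0,0]
  ],
  "grip": 1
}}

```text
clock: 14.45
eef_pos: [643.8, -262.6, 13.4]
tool_rot: [3.14, -0.0, 1.248]
force: [-0.6, -0.4, -0.1]
width: 85.3
```

>>> {"method": "move_arm", "body": {
  "increments": [
    [0,0,0,0,0,0],
    [0,0,0,0,0,0],
    [0,0,0,0,0,0],
    [0,0,0,0,0,0],
    [0,0,0,0,0,0],
    [0,0,0,0,0,0],
    [0,0,0,0,0,0],
    [0,0,0,0,0,0]
  ],
  "grip": -1
}}

```text
clock: 15.25
eef_pos: [644.1, -263.0, 14.3]
tool_rot: [3.139, 0.0, 1.247]
force: [-0.7, 0.3, 5.5]
width: 60.3
```

>>> {"method": "move_arm", "body": {
  "increments": [
    [0,0,-1,0,0,0],
    [0,0,-3,0,0,0],
    [0,0,-6,0,0,0],
    [0,0,-9,0,0,0],
    [0,0,-12,0,0,0],
    [0,0,-14,0,0,0],
    [0,0,-15,0,0,0],
    [0,0,-15,0,0,0],
    [0,0,-15,0,0,0]
  ]
}}

```text
clock: 16.15
eef_pos: [642.2, -262.5, 161.5]
tool_rot: [-3.14, 0.0, 1.247]
force: [0.3, -0.1, -1.1]
width: 60.5
```

Run:
```python
from h import *
t=np.radians(98); 
print(tool_T()[:3,3],go([459.8-55*np.cos(t),-1.5-55*np.sin(t),124],98), go([459.8,-1.5,124],98))
```

```text
[ 642.2 -262.5  161.5] (array([ 14. , -23.1,   3.8]), array([ -0.1,  -0. , -26.5])) (array([ 18.9, -25.6,   3.8]), array([ -0.1,  -0. , -26.5]))
```

>>> {"method": "move_arm", "body": {
  "increments": [
    [0.5,-0.8,0,0,0,-1],
    [1.7,-2.8,0,0,0,-3],
    [3.5,-5.8,0,0,0,-6.5],
    [5.6,-9.2,0.5,0,0,-10.5],
    [7.7,-12.7,1,0,0,-14.5],
    [9.8,-16.2,2,0,0,-18.5],
    [11.9,-19.6,3,0,0,-22.5],
    [13.3,-22,3.5,0,0,-25],
    [14,-23.1,3.8,0,0,-26.5],
    [14,-23.1,3.8,0,0,-26.5],
    [14,-23.1,3.8,0,0,-26.5],
    [14,-23.1,3.8,0,0,-26.5],
    [14,-23.1,3.8,0,0,-26.5]
  ]
}}

```text
clock: 17.45
eef_pos: [469.4, -57.6, 124.4]
tool_rot: [3.141, 0.001, 1.708]
force: [-0.2, -0.4, -1.3]
width: 60.4
```

Run:
```python
from h import *
im,cp=snap('wrist','w7.png'); print(tool_T()[:3,3],np.degrees(ctrl.read_state()['tool_rot'][2]))
print(proj(cp,(459.8,-1.5,88)))
cv2.imwrite('pics/w7b.png',cv2.resize(im[60:360,130:430],None,fx=2,fy=2,interpolation=cv2.INTER_CUBIC))
```

```text
[469.2 -57.4 124.4] 97.86706201262436
[275.  144.8]
```

View pics/w7b.png

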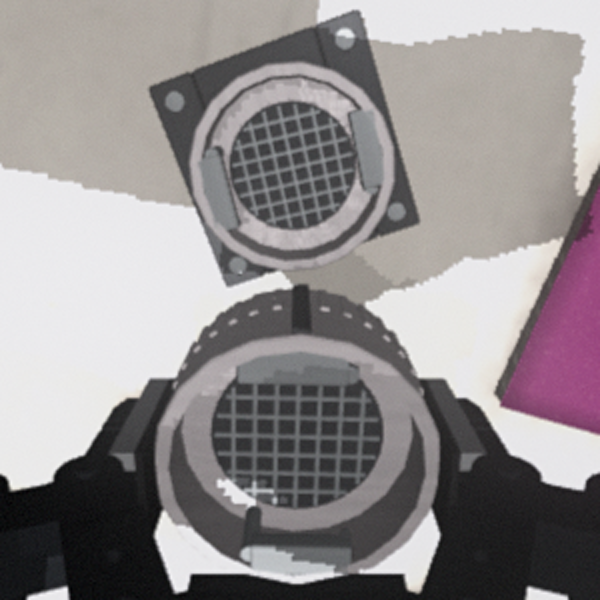

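Run:
```python
from h import *
cp=cam('wrist'); f=lambda x,y:(130+x/2,60+y/2)
tabs(cp,f(293,165),f(220,188),f(367,149),88)
z=tool_T()[2,3]+34.5
tabs(cp,f(298,460),f(298,370),f(296,563),z)
print(go([459.8,-2,106],98), go([459.3,-1.5,106],98))
```

```text
rim centre [460.2   0.1  88. ] tab mid [460.3  -1.   88. ] sep 45.56666389436963 yaw 22.464153065317646
rim centre [469.  -54.3 158.9] tab mid [469.2 -57.2 158.9] sep 47.28958435144901 yaw -82.64485750439687
(array([ 5.6, -0.2,  1.8]), array([ 0. ,  0. , -0.1])) (array([ 5.7, -0.2,  1.8]), array([ 0. ,  0. , -0.1]))
```

>>> {"method": "move_arm", "body": {
  "increments": [
    [1.5,-0.1,0,0,0,0],
    [3,-0.1,0,0,0,0],
    [4.5,-0.2,0,0,0,0],
    [5.4,-0.2,0.3,0,0,0],
    [5.6,-0.2,0.8,0,0,0],
    [5.6,-0.2,1.4,0,0,0],
    [5.6,-0.2,1.8,0,0,0],
    [5.6,-0.2,1.8,0,0,0],
    [5.6,-0.2,1.8,0,0,0]
  ]
}}

```text
clock: 18.4
eef_pos: [458.6, -1.8, 106.1]
tool_rot: [-3.141, 0.0, 1.709]
force: [-0.4, -0.1, 0.1]
width: 60.1
```

Run:
```python
from h import *
print(go([460,-1.5,94],98),ctrl.read_state()['force'])
```

```text
(array([0. , 0.1, 1.2]), array([-0. ,  0. , -0.1])) [-0.4 -0.1  0.1]
```

>>> {"method": "move_arm", "body": {
  "increments": [
    [0,0.1,0.3,0,0,0],
    [0,0.1,0.6,0,0,0],
    [0,0.1,0.9,0,0,0],
    [0,0.1,1.1,0,0,0],
    [0,0.1,1.2,0,0,0],
    [0,0.1,1.2,0,0,0]
  ]
}}

```text
clock: 19.0
eef_pos: [459.5, -1.1, 94.2]
tool_rot: [-3.141, -0.0, 1.71]
force: [-0.3, 0.5, -0.5]
width: 60.5
```

>>> {"method": "move_arm", "body": {
  "increments": [
    [0,0,0.2,0,0,0],
    [0,0,0.35,0,0,0],
    [0,0,0.5,0,0,0],
    [0,0,0.65,0,0,0],
    [0,0,0.65,0,0,0]
  ]
}}

```text
clock: 19.5
eef_pos: [459.8, -1.2, 88.3]
tool_rot: [3.141, 0.0, 1.71]
force: [-0.5, 0.8, 5.8]
width: 60.4
```

>>> {"method": "move_arm", "body": {
  "increments": [
    [0,0,0.1,0,0,0],
    [0,0,0.1,0,0,6],
    [0,0,0.1,0,0,12],
    [0,0,0.1,0,0,18],
    [0,0,0.1,0,0,24],
    [0,0,0.1,0,0,30],
    [0,0,0.1,0,0,36],
    [0,0,0.1,0,0,42],
    [0,0,0.1,0,0,48],
    [0,0,0.1,0,0,54],
    [0,0,0.1,0,0,60],
    [0,0,0.1,0,0,66],
    [0,0,0.1,0,0,71],
    [0,0,0.1,0,0,75],
    [0,0,0.1,0,0,75]
  ]
}}

```text
clock: 21.0
eef_pos: [461.4, -0.9, 88.2]
tool_rot: [3.14, -0.004, 0.4]
force: [0.0, 0.8, 13.3]
width: 60.6
```

Run:
```python
from h import *
s=ctrl.read_state();print(s['force'],s['torque'],np.degrees(s['tool_rot'][2]))
```

```text
[ 0.   0.8 13.3] [ 0.   0.2 -0.2] 22.894125884237305
```

>>> {"method": "move_arm", "body": {
  "increments": [
    [0,0,0,0,0,1],
    [0,0,0,0,0,2],
    [0,0,0,0,0,3],
    [0,0,0,0,0,3]
  ]
}}

```text
clock: 21.4
eef_pos: [461.4, -0.9, 88.2]
tool_rot: [3.14, -0.004, 0.349]
force: [-0.6, 1.0, 13.3]
width: 60.5
```

Run:
```python
from h import *
s=ctrl.read_state();print(s['force'],np.round(s['torque'],2),np.degrees(s['tool_rot'][2]))
```

```text
[-0.6  1.  13.3] [0.1 0.2 0.1] 20.003298421082047
```

>>> {"method": "move_arm", "body": {
  "increments": [
    [0,0,0,0,0,2],
    [0,0,0,0,0,4],
    [0,0,0,0,0,4]
  ]
}}

```text
clock: 21.7
eef_pos: [461.4, -1.1, 88.2]
tool_rot: [3.14, -0.004, 0.279]
force: [-0.1, 0.3, 13.4]
width: 60.5
```

Run:
```python
from h import *
s=ctrl.read_state();print(s['force'],np.round(s['torque'],2),np.degrees(s['tool_rot'][2]))
```

```text
[-0.1  0.3 13.4] [-0.1  0.1  0. ] 15.970282527670708
```

>>> {"method": "move_arm", "body": {
  "increments": [
    [0,0,-0.1,0,0,0],
    [0,0,-0.25,0,0,0],
    [0,0,-0.4,0,0,0],
    [0,0,-0.55,0,0,0],
    [0,0,-0.7,0,0,0],
    [0,0,-0.85,0,0,0],
    [0,0,-1,0,0,0],
    [0,0,-1.15,0,0,0],
    [0,0,-1.3,0,0,0],
    [0,0,-1.3,0,0,0],
    [0,0,-1.3,0,0,0]
  ]
}}

```text
clock: 22.8
eef_pos: [459.7, -1.2, 99.9]
tool_rot: [3.142, -0.0, 0.279]
force: [-0.3, -0.4, -1.9]
width: 60.2
```

Run:
```python
from h import *
s=ctrl.read_state();print(s['eef_pos'],s['force'],np.round(s['torque'],2),np.degrees(s['tool_rot'][2]))
im,cp=snap('wrist','w8.png')
cv2.imwrite('pics/w8b.png',cv2.resize(im[140:390,130:430],None,fx=2.4,fy=2.4,interpolation=cv2.INTER_CUBIC))
```

```text
[459.7  -1.2  99.9] [-0.3 -0.4 -1.9] [-0.1 -0.1  0. ] 15.976243446237486
```

View pics/w8b.png

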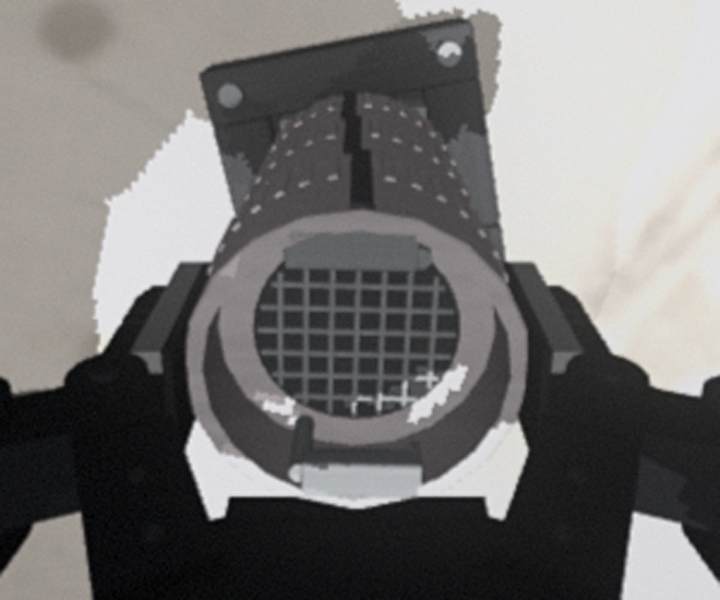

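The ribs of the base and both stages run in line to within a few degrees, near crop (350,100), (355,140) and (360,180). Both joints have therefore turned to about their stops. I lower the column, release it and go to the cap.

>>> {"method": "move_arm", "body": {
  "increments": [
    [0,0,0.2,0,0,0],
    [0,0,0.4,0,0,0],
    [0,0,0.6,0,0,0],
    [0,0,0.8,0,0,0],
    [0,0,1,0,0,0],
    [0,0,1.15,0,0,0],
    [0,0,1.25,0,0,0],
    [0,0,1.25,0,0,0]
  ]
}}

```text
clock: 23.65
eef_pos: [460.7, -1.5, 88.2]
tool_rot: [3.141, -0.002, 0.279]
force: [0.4, -1.0, 10.9]
width: 60.3
```

>>> {"method": "move_arm", "body": {
  "increments": [
    [0,0,0,0,0,0],
    [0,0,0,0,0,0],
    [0,0,0,0,0,0],
    [0,0,0,0,0,0],
    [0,0,-2,0,0,0],
    [0,0,-5,0,0,0],
    [0,0,-8,0,0,0],
    [0,0,-11,0,0,0],
    [0,0,-12,0,0,0],
    [0,0,-12,0,0,0],
    [0,0,-12,0,0,0]
  ],
  "grip": 1
}}

```text
clock: 24.75
eef_pos: [458.9, -1.0, 206.5]
tool_rot: [-3.141, 0.001, 0.279]
force: [-0.6, -0.0, -0.4]
width: 85.4
```

Run:
```python
from h import *
im,cp=snap('wrist','w9.png'); print(tool_T()[:3,3])
print(go([430,-340,200],85))
# bar in w1 : ends at 1.42 scale; pose of w1
c=eyes.calibration('wrist');T=np.eye(4);T[:3,:3]=R.from_euler('xyz',[np.pi,0,0]).as_matrix();T[:3,3]=[519.7,-110.7,231]
cp=(c,T@c['tool_from_camera']); a=ray(cp,624/1.42,391/1.42,88);b=ray(cp,771/1.42,399/1.42,88);d=a-b
print(a,b,np.linalg.norm(d),np.degrees(np.arctan2(d[1],d[0])))
```

```text
[458.7  -1.1 206.1]
(array([-12.1,  31.8,   0.6]), array([ -0.1,   0.1, -69. ]))
[ 426.4 -288.3   88. ] [ 419.3 -403.8   88. ] 115.70518453870395 86.48342613161205
```

Run:
```python
from h import *
print(go([424,-344,180],86.5))
```

```text
(array([-12.8,  32. ,   2.6]), array([ -0.1,   0.1, -70.5]))
```

>>> {"method": "move_arm", "body": {
  "increments": [
    [-0.6,2,0,0,0,-4],
    [-2,5,0,0,0,-11],
    [-3.5,9,0,0,0,-19],
    [-5,13,0,0,0,-27],
    [-7,17,0,0,0,-35],
    [-8.5,21,0.5,0,0,-43],
    [-10,25,1,0,0,-51],
    [-11.5,29,1.8,0,0,-59],
    [-12.4,31,2.4,0,0,-66],
    [-12.8,32,2.6,0,0,-70.5],
    [-12.8,32,2.6,0,0,-70.5],
    [-12.8,32,2.6,0,0,-70.5],
    [-12.8,32,2.6,0,0,-70.5],
    [-12.8,32,2.6,0,0,-70.5]
  ]
}}

```text
clock: 26.2
eef_pos: [425.1, -342.8, 181.3]
tool_rot: [-3.142, -0.0, 1.51]
force: [-0.6, 0.9, -0.7]
width: 85.2
```

Run:
```python
from h import *
im,cp=snap('wrist','w10.png'); print(tool_T()[:3,3],np.degrees(ctrl.read_state()['tool_rot'][2]))
print(proj(cp,(423,-346,88)))
cv2.imwrite('pics/w10b.png',cv2.resize(im[60:360,130:430],None,fx=2,fy=2,interpolation=cv2.INTER_CUBIC))
```

```text
[ 425.2 -343.   181.5] 86.5453281346907
[275.7 210.8]
```

View pics/w10b.png

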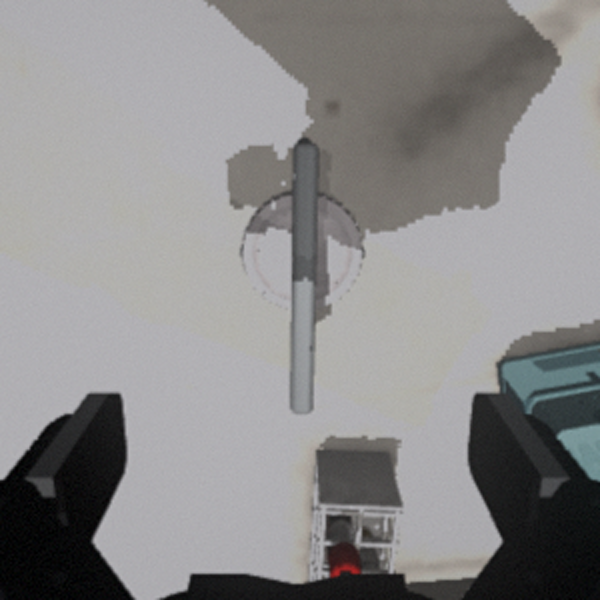

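Run:
```python
from h import *
cp=cam('wrist'); f=lambda x,y:(130+x/2,60+y/2)
a=ray(cp,*f(307,140),93);b=ray(cp,*f(301,412),93);d=a-b;m=(a+b)/2
print(a,b,m,np.linalg.norm(d),np.degrees(np.arctan2(d[1],d[0])))
print(ray(cp,*f(302,250),32))
y=np.degrees(np.arctan2(d[1],d[0])); print(go([m[0],m[1],69],y),tool_T()[:3,3])
```

```text
[ 433.2 -280.2   93. ] [ 424.2 -395.8   93. ] [ 428.7 -338.    93. ] 115.8843073905416 85.5303317524171
[ 428.6 -337.2   32. ]
(array([ 0.5,  0.3, 11.2]), array([ 0., -0.,  1.])) [ 425.2 -343.   181.5]
```

>>> {"method": "move_arm", "body": {
  "increments": [
    [0.1,0.1,1.5,0,0,0.3],
    [0.3,0.2,4,0,0,0.6],
    [0.5,0.3,7,0,0,1],
    [0.5,0.3,9.5,0,0,1],
    [0.5,0.3,11,0,0,1],
    [0.5,0.3,11.3,0,0,1],
    [0.5,0.3,11.3,0,0,1],
    [0.5,0.3,11.3,0,0,1]
  ]
}}

```text
clock: 27.05
eef_pos: [428.7, -339.5, 69.3]
tool_rot: [3.14, 0.001, 1.492]
force: [-0.0, -0.0, -0.1]
width: 85.5
```

>>> {"method": "move_arm", "body": {
  "increments": [
    [0,0,0,0,0,0],
    [0,0,0,0,0,0],
    [0,0,0,0,0,0],
    [0,0,0,0,0,0],
    [0,0,0,0,0,0],
    [0,0,0,0,0,0],
    [0,0,0,0,0,0],
    [0,0,0,0,0,0],
    [0,0,0,0,0,0],
    [0,0,0,0,0,0],
    [0,0,0,0,0,0],
    [0,0,0,0,0,0],
    [0,0,0,0,0,0],
    [0,0,0,0,0,0]
  ],
  "grip": -1
}}

```text
clock: 28.45
eef_pos: [428.1, -339.4, 68.5]
tool_rot: [3.141, 0.0, 1.492]
force: [-1.3, 0.1, 5.7]
width: 8.6
```

Run:
```python
from h import *
s=ctrl.read_state();print(s['eef_pos'],s['force'],s['width'],np.degrees(s['tool_rot']),s['qpos'])
```

```text
[ 428.1 -339.4   68.5] [-1.3  0.1  5.7] 8.644375454231996 [180.    0.   85.5] [ 0.7  0.7 -0.1  1.9  0.2  0.5  0.4]
```

>>> {"method": "move_arm", "body": {
  "increments": [
    [0,0,-0.5,0,0,0],
    [0,0,-2,0,0,0],
    [0,0,-5,0,0,0],
    [0,0,-8,0,0,0],
    [0,0,-11,0,0,0],
    [0,0,-14,0,0,0],
    [0,0,-15.5,0,0,0],
    [0,0,-16,0,0,0],
    [0,0,-16,0,0,0],
    [0,0,-16,0,0,0]
  ]
}}

```text
clock: 29.45
eef_pos: [427.2, -338.7, 227.1]
tool_rot: [-3.14, -0.001, 1.492]
force: [-0.6, 0.7, -1.0]
width: 8.9
```

Run:
```python
from h import *
print(tool_T()[:3,3],go([546,-1.5,228],181))
```

```text
[ 427.2 -338.7  227.1] (array([34.5,  9.2, -0.1]), array([ -0. ,  -0.2, -95.5]))
```

>>> {"method": "move_arm", "body": {
  "increments": [
    [0.6,0.2,0,0,0,-3],
    [2.3,0.6,0,0,0,-8],
    [5,1.3,0,0,0,-15],
    [8,2.1,0,0,0,-22],
    [11,2.9,0,0,0,-29],
    [14,3.7,0,0,0,-37],
    [17,4.5,0,0,0,-45],
    [20,5.3,0,0,0,-53],
    [23,6.1,0,0,0,-61],
    [26,6.9,0,0,0,-69],
    [29,7.7,0,0,0,-77],
    [31.5,8.4,0,0,0,-84],
    [33.5,8.9,0,0,0,-90],
    [34.5,9.2,0,0,0,-94],
    [34.5,9.2,0,0,0,-95.5],
    [34.5,9.2,0,0,0,-95.5],
    [34.5,9.2,0,0,0,-95.5],
    [34.5,9.2,0,0,0,-95.5]
  ]
}}

```text
clock: 31.25
eef_pos: [546.6, -3.7, 228.1]
tool_rot: [-3.141, -0.001, -3.127]
force: [-0.1, -0.1, -0.8]
width: 8.8
```

Run:
```python
from h import *
im,cp=snap('wrist','w11.png'); s=ctrl.read_state(); print(s['eef_pos'],np.degrees(s['tool_rot']),s['qpos'],s['width'])
print(proj(cp,(460.7,-1.5,122)))
cv2.imwrite('pics/w11b.png',cv2.resize(im[60:360,130:430],None,fx=2,fy=2,interpolation=cv2.INTER_CUBIC))
```

```text
[546.7  -3.5 228.2] [-180.    -0.  -179.1] [ 0.4  0.5 -0.6  1.8  0.4  0.9  1.2] 8.756762568333908
[283.5 100.5]
```

View pics/w11b.png

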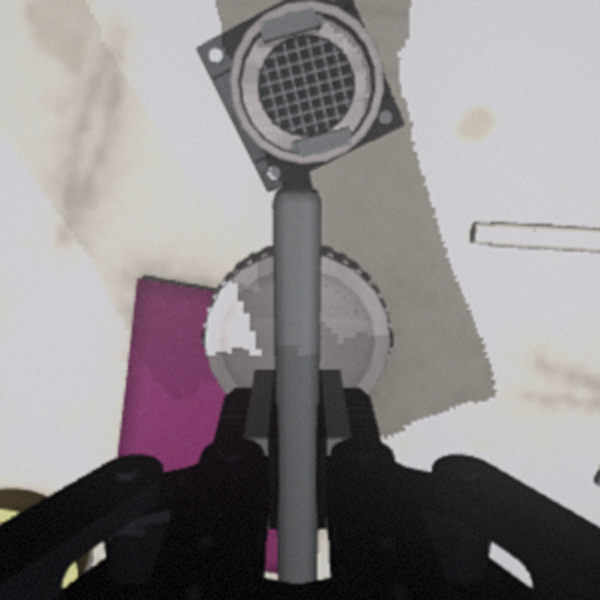

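Run:
```python
from h import *
cp=cam('wrist'); f=lambda x,y:(130+x/2,60+y/2)
tabs(cp,f(307,82),f(292,23),f(326,141),122)
T=tool_T(); z=T[2,3]+24.5
e=ray(cp,*f(298,190),z); print('bar end in tool',(np.linalg.inv(T)@np.append(e,1))[:3])
d=ray(cp,*f(299,340),T[2,3]-68.5+25); print('drum centre in tool',(np.linalg.inv(T)@np.append(d,1))[:3])
print(go([462,-1.3,200],183))
```

```text
rim centre [461.2  -1.4 122. ] tab mid [461.8  -0.4 122. ] sep 46.66112411275687 yaw 18.15963461373548
bar end in tool [ 59.2  -0.3 -24.5]
drum centre in tool [-0.2  0.2 43.5]
(array([8.5, 0.3, 2.8]), array([-0. , -0. , -2.1]))
```

>>> {"method": "move_arm", "body": {
  "increments": [
    [0.5,0,0,0,0,-0.5],
    [2,0.1,0,0,0,-1],
    [4,0.2,0,0,0,-2],
    [6,0.2,0,0,0,-2],
    [7.8,0.3,0,0,0,-2],
    [8.5,0.3,0.5,0,0,-2],
    [8.5,0.3,1.5,0,0,-2],
    [8.5,0.3,2.5,0,0,-2],
    [8.5,0.3,2.8,0,0,-2],
    [8.5,0.3,2.8,0,0,-2],
    [8.5,0.3,2.8,0,0,-2]
  ]
}}

```text
clock: 32.4
eef_pos: [462.3, -0.7, 200.1]
tool_rot: [3.141, 0.0, -3.089]
force: [0.3, 0.6, -1.4]
width: 9.2
```

Run:
```python
from h import *
s=ctrl.read_state(); print(s['eef_pos'],np.degrees(s['tool_rot']),s['force'])
print(go([462,-1.2,183],183))
```

```text
[462.3  -0.7 200.1] [ 180.    0. -177.] [ 0.3  0.6 -1.4]
(array([ 0. , -0.1,  1.7]), array([ 0.,  0., -0.]))
```

>>> {"method": "move_arm", "body": {
  "increments": [
    [0,0,0.3,0,0,0],
    [0,-0.05,0.6,0,0,0],
    [0,-0.05,0.9,0,0,0],
    [0,-0.05,1.2,0,0,0],
    [0,-0.05,1.4,0,0,0],
    [0,-0.05,1.6,0,0,0],
    [0,-0.05,1.7,0,0,0],
    [0,-0.05,1.7,0,0,0]
  ]
}}

```text
clock: 33.2
eef_pos: [461.8, -1.5, 183.2]
tool_rot: [3.142, -0.0, -3.09]
force: [-0.5, -0.3, -2.0]
width: 9.0
```

>>> {"method": "move_arm", "body": {
  "increments": [
    [0,0,0.2,0,0,0],
    [0,0,0.4,0,0,0],
    [0,0,0.55,0,0,0],
    [0,0,0.65,0,0,0],
    [0,0,0.65,0,0,0]
  ]
}}

```text
clock: 33.7
eef_pos: [461.8, -1.5, 176.7]
tool_rot: [3.142, -0.0, -3.09]
force: [0.0, 0.0, -0.5]
width: 8.9
```

>>> {"method": "move_arm", "body": {
  "increments": [
    [0,0,0.1,0,0,0],
    [0,0,0.15,0,0,0],
    [0,0,0.15,0,0,0]
  ]
}}

```text
clock: 34.0
eef_pos: [462.7, -1.3, 176.5]
tool_rot: [-3.141, 0.002, -3.09]
force: [-2.5, -0.2, 9.5]
width: 8.7
```

Seated, with 9.5 N on the shoulder. I press a little more and turn clockwise.

>>> {"method": "move_arm", "body": {
  "increments": [
    [0,0,0.1,0,0,0],
    [0,0,0.1,0,0,6],
    [0,0,0.1,0,0,12],
    [0,0,0.1,0,0,18],
    [0,0,0.1,0,0,24],
    [0,0,0.1,0,0,30],
    [0,0,0.1,0,0,36],
    [0,0,0.1,0,0,42],
    [0,0,0.1,0,0,48],
    [0,0,0.1,0,0,54],
    [0,0,0.1,0,0,60],
    [0,0,0.1,0,0,66],
    [0,0,0.1,0,0,71],
    [0,0,0.1,0,0,74],
    [0,0,0.1,0,0,74]
  ]
}}

```text
clock: 35.5
eef_pos: [464.4, -1.1, 176.4]
tool_rot: [3.136, 0.002, 1.902]
force: [-0.5, 0.3, 14.7]
width: 8.4
```

Run:
```python
from h import *
s=ctrl.read_state();print(s['eef_pos'],s['force'],np.round(s['torque'],2),np.degrees(s['tool_rot']),s['width'])
```

```text
[464.4  -1.1 176.4] [-0.5  0.3 14.7] [-0.1  0.1  0.1] [179.7   0.1 109. ] 8.379613859153217
```

>>> {"method": "move_arm", "body": {
  "increments": [
    [0,0,0,0,0,1],
    [0,0,0,0,0,2],
    [0,0,0,0,0,3],
    [0,0,0,0,0,4],
    [0,0,0,0,0,4]
  ]
}}

```text
clock: 36.0
eef_pos: [464.3, -1.1, 176.4]
tool_rot: [3.136, 0.002, 1.833]
force: [0.2, 0.4, 15.1]
width: 8.9
```

Run:
```python
from h import *
s=ctrl.read_state();print(s['eef_pos'],s['force'],np.round(s['torque'],2),s['tau'],np.degrees(s['tool_rot']),s['width'])
im,cp=snap('wrist','w12.png')
cv2.imwrite('pics/w12b.png',cv2.resize(im[40:340,130:430],None,fx=2,fy=2,interpolation=cv2.INTER_CUBIC))
im,cp=snap('side','s12.png'); u,v=proj(cp,(462,-1,120)).astype(int); print(u,v)
```

```text
[464.3  -1.1 176.4] [ 0.2  0.4 15.1] [-0.   0.2  0.2] [  0.1 -34.   -0.9 -10.6  -0.2  -0.3  -0.3] [179.7   0.1 105. ] 8.879069830539303
295 242
```

>>> {"method": "move_arm", "body": {
  "increments": [
    [0,0,-0.1,0,0,0],
    [0,0,-0.2,0,0,0],
    [0,0,-0.3,0,0,0],
    [0,0,-0.4,0,0,0],
    [0,0,-0.5,0,0,0],
    [0,0,-0.6,0,0,0],
    [0,0,-0.7,0,0,0],
    [0,0,-0.8,0,0,0],
    [0,0,-0.9,0,0,0],
    [0,0,-1,0,0,0],
    [0,0,-1.1,0,0,0],
    [0,0,-1.2,0,0,0],
    [0,0,-1.3,0,0,0],
    [0,0,-1.4,0,0,0],
    [0,0,-1.5,0,0,0],
    [0,0,-1.6,0,0,0],
    [0,0,-1.7,0,0,0],
    [0,0,-1.8,0,0,0],
    [0,0,-1.9,0,0,0],
    [0,0,-2,0,0,0]
  ]
}}

```text
clock: 38.1
eef_pos: [461.8, -1.5, 194.4]
tool_rot: [-3.141, 0.0, 1.832]
force: [-0.4, -0.7, -5.4]
width: 8.9
```

Run:
```python
from h import *
s=ctrl.read_state();print(s['eef_pos'],s['force'],np.round(s['torque'],2),np.degrees(s['tool_rot']),s['width'])
im,cp=snap('wrist','w13.png'); im2,cp2=snap('side','s13.png')
a=cv2.resize(im[30:330,130:430],(540,540),interpolation=cv2.INTER_CUBIC); b=cv2.resize(im2[170:305,265:330],(260,540),interpolation=cv2.INTER_CUBIC)
cv2.imwrite('pics/w13b.png',np.hstack([a,b]))
```

```text
[461.8  -1.5 194.4] [-0.4 -0.7 -5.4] [0.  0.  0.1] [-180.    0.  105.] 8.879260767865464
```

View pics/w13b.png

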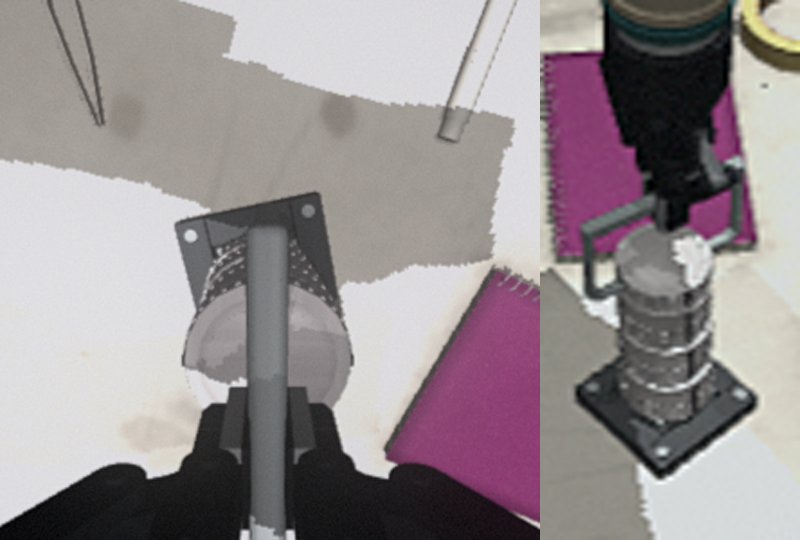

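The lifted view shows even gaps at all three joints, the column straight and a reading of -5.4 N, so everything is locked and hanging together. I lift it smoothly out of the holder.

>>> {"method": "move_arm", "body": {
  "increments": [
    [0,0,-0.1,0,0,0],
    [0,0,-0.3,0,0,0],
    [0,0,-0.6,0,0,0],
    [0,0,-1,0,0,0],
    [0,0,-1.6,0,0,0],
    [0,0,-2.2,0,0,0],
    [0,0,-2.9,0,0,0],
    [0,0,-3.6,0,0,0],
    [0,0,-4.3,0,0,0],
    [0,0,-5,0,0,0],
    [0,0,-5.7,0,0,0],
    [0,0,-6.4,0,0,0],
    [0,0,-7.1,0,0,0],
    [0,0,-7.8,0,0,0],
    [0,0,-8.5,0,0,0],
    [0,0,-9.1,0,0,0],
    [0,0,-9.6,0,0,0],
    [0,0,-9.9,0,0,0],
    [0,0,-10.1,0,0,0],
    [0,0,-10.1,0,0,0]
  ]
}}

```text
clock: 40.2
eef_pos: [461.9, -1.5, 295.5]
tool_rot: [3.141, 0.0, 1.832]
force: [0.1, 1.2, -4.8]
width: 8.8
```

Run:
```python
from h import *
s=ctrl.read_state();print(s['eef_pos'],s['force'],s['width'],s['qpos'])
print(go([467.5,292.5,297],78))
```

```text
[461.9  -1.5 295.5] [ 0.1  1.2 -4.8] 8.757389431083778 [ 0.1  0.3 -0.2  1.9  0.1  0.9  0.1]
(array([28.3,  8.1, -0.1]), array([ 0.,  0., 27.]))
```

>>> {"method": "move_arm", "body": {
  "increments": [
    [0.2,0.06,0,0,0,0.2],
    [0.8,0.2,0,0,0,0.7],
    [1.7,0.5,0,0,0,1.6],
    [3,0.85,0,0,0,2.8],
    [4.6,1.3,0,0,0,4.3],
    [6.4,1.8,0,0,0,6.1],
    [8.5,2.4,0,0,0,8.1],
    [10.7,3.05,0,0,0,10.2],
    [13,3.7,0,0,0,12.4],
    [15.3,4.4,0,0,0,14.6],
    [17.6,5.05,0,0,0,16.8],
    [19.8,5.7,0,0,0,18.9],
    [21.9,6.3,0,0,0,20.9],
    [23.7,6.8,0,0,0,22.7],
    [25.3,7.25,0,0,0,24.2],
    [26.6,7.6,0,0,0,25.4],
    [27.5,7.9,0,0,0,26.3],
    [28.1,8.05,0,0,0,26.8],
    [28.3,8.1,0,0,0,27],
    [28.3,8.1,0,0,0,27]
  ]
}}

```text
clock: 42.2
eef_pos: [467.0, 292.6, 295.2]
tool_rot: [-3.141, 0.0, 1.361]
force: [0.2, -0.5, -5.1]
width: 8.7
```

Run:
```python
from h import *
s=ctrl.read_state();print(s['eef_pos'],s['force'],s['width'],np.degrees(s['tool_rot']))
im,cp=snap('wrist','w14.png'); im2,cps=snap('side','s14.png'); im3,cpt=snap('top','t14.png')
for p in ((574,308,299),(565.4,272.6,299),(583,344,299),(602.6,302.6,275)): print(proj(cp,p),proj(cps,p),proj(cpt,p))
bm=np.array([*s['eef_pos'][:2],s['eef_pos'][2]+19]); print('bar',proj(cps,bm),proj(cpt,bm))
L=cv2.resize(im[100:400,260:560],(450,450),interpolation=cv2.INTER_CUBIC)
A=cv2.resize(im2[140:265,130:240],(350,398),interpolation=cv2.INTER_CUBIC); 
C=np.zeros((600,800,3),np.uint8); C[:450,:450]=L; C[:398,450:]=A
C[398:598,450:770]=cv2.resize(im3[145:205,160:256],(320,200),interpolation=cv2.INTER_CUBIC)
C[450:600,:200]=cv2.resize(im,(200,150))
cv2.imwrite('pics/c14.png',C)
```

```text
[467.  292.6 295.2] [ 0.2 -0.5 -5.1] 8.690809539701466 [-180.    0.   78.]
[485.4 193.2] [160.2 186.6] [186.5 195.8]
[469.1 260.4] [175.3 186.4] [199.3 198.6]
[505.1 113.8] [144.9 186.8] [173.5 192.8]
[508.4 181.3] [163.  185.2] [190.6 186.5]
bar [170.3 213.1] [190.8 234.5]
```

View pics/c14.png

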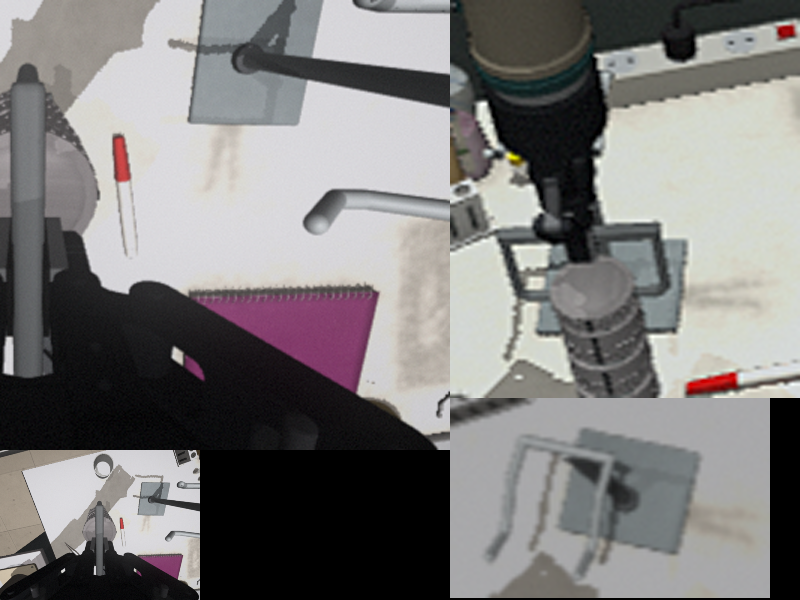

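The wrist crop shows the near prong's tip at about (318,215), the far tip at about (360,3), and the post's base at about (245,60) on the foot. I cast these as rays.

Run:
```python
from h import *
cp=cam('wrist'); f=lambda x,y:(260+x/1.5,100+y/1.5)
a=ray(cp,*f(318,215),296); b=ray(cp,*f(360,3),296); o=ray(cp,*f(245,60),8)
d=b-a; th=np.degrees(np.arctan2(d[1],d[0]))-90; print('tips',a,b,np.linalg.norm(d),'stand yaw',th)
c1,c2,c3=[ray(cp,*f(*q),8) for q in ((190,122),(298,125),(325,0))]; e=c2-c1; print('foot edge',c1,c2,np.linalg.norm(e),np.degrees(np.arctan2(e[1],e[0])),np.degrees(np.arctan2(*(c3-c2)[[1,0]]))-90)
for yaw in (th,-12):
  xs=np.array([np.cos(np.radians(yaw)),np.sin(np.radians(yaw))]); ys=np.array([-xs[1],xs[0]])
  print(yaw,'seat from post',o[:2]-75*xs,'from tips',(a+b)[:2]/2+28*xs,'from near tip',a[:2]+38*ys+28*xs)
# top-down post base & tips via top image crop (scale 3.333, origin 160,145)
t=cam('top'); g=lambda x,y:(160+x/3.333,145+y/3.333)
A=ray(t,*g(492-450,555-398),296);B=ray(t,*g(585-450,575-398),296);O=ray(t,*g(628-450,500-398),8)
C1=ray(t,*g(520-450,442-398),280);C2=ray(t,*g(610-450,462-398),280)
print('top',A,B,O,C1,C2,np.linalg.norm(A-B))
```

```text
tips [569.1 279.6 296. ] [583.1 348.5 296. ] 70.31533997323955 stand yaw -11.472730598413776
foot edge [621.7 237.8   8. ] [726.8 212.2   8. ] 108.20364398254281 -13.726377734896994 -13.913660256300545
-11.472730598413776 seat from post [605.9 302.2] from tips [603.5 308.5] from near tip [604.1 311.3]
-12 seat from post [606.  302.9] from tips [603.5 308.2] from near tip [604.4 310.9]
top [585.2 347.4 296. ] [567.1 270.  296. ] [675.9 287.2   8. ] [683.  328.4 280. ] [664.3 252.  280. ] 79.53435805312495
```

Run:
```python
from h import *
print(go([477.6,334.3,298],77)); 
xs=np.array([np.cos(np.radians(-13)),np.sin(np.radians(-13))])
print(np.array([604,304])-130*xs)
```

```text
(array([ 4.4,  0.1, -0.3]), array([0. , 0. , 0.9]))
[477.3 333.2]
```

>>> {"method": "move_arm", "body": {
  "increments": [
    [0.1,0,0,0,0,0],
    [0.4,0,0,0,0,0.2],
    [0.9,0,-0.1,0,0,0.4],
    [1.5,0,-0.1,0,0,0.6],
    [2.2,0.1,-0.2,0,0,0.8],
    [2.9,0.1,-0.2,0,0,1],
    [3.5,0.1,-0.3,0,0,1],
    [4,0.1,-0.3,0,0,1],
    [4.3,0.1,-0.3,0,0,1],
    [4.4,0.1,-0.3,0,0,1],
    [4.4,0.1,-0.3,0,0,1],
    [4.4,0.1,-0.3,0,0,1]
  ]
}}

```text
clock: 43.55
eef_pos: [477.2, 335.2, 298.3]
tool_rot: [3.142, 0.0, 1.343]
force: [0.0, -0.1, -3.7]
width: 8.5
```

Run:
```python
from h import *
s=ctrl.read_state();print(s['eef_pos'],s['force'],np.degrees(s['tool_rot']))
print(go([604,304,298],77))
# where do both tips show, measured by bright rod mask, in a fresh wrist image
im,cp=snap('wrist','w15.png')
for p in ((569.1,276,296),(586,346,296)): print(proj(cp,p))
g=cv2.cvtColor(im,cv2.COLOR_BGR2HSV)
# tone along columns near the tips: print low-saturation mid-grey blobs
m=((g[:,:,1]<25)&(g[:,:,2]>60)&(g[:,:,2]<190)).astype(np.uint8)
n,l,st,c=cv2.connectedComponentsWithStats(m[:, 400:])
for i in range(1,n):
    if st[i,4]>80: print(st[i]+[400,0,0,0,0],c[i]+[400,0])
```

```text
[477.2 335.2 298.3] [ 0.  -0.1 -3.7] [180.   0.  77.]
(array([-0.2, 13.1,  0. ]), array([ 0.,  0., -0.]))
[454.5 314.1]
[480.5 194.6]
[400   0  22  12 120] [412.7   4.2]
[ 461    0   61   80 2145] [492.3  36.1]
[504   0  15   9 103] [510.5   3.3]
[509  10  16  17 183] [516.4  18.1]
[515  27  15  17 168] [521.5  35.4]
[520  45  15  16 161] [526.9  52.1]
[539  50  21  17  81] [545.7  57.4]
[528  79  25  18 266] [538.4  88.4]
[543  98  17  17 229] [551.6 107.3]
[ 400  101  160  130 6859] [447.3 163. ]
[ 400  262  160  111 4364] [518.8 312.2]
[498 363  62  57 188] [541.4 393.5]
[547 373  13  19  86] [551.7 382.2]
```

Run:
```python
from h import *
g=cv2.cvtColor(cv2.imread('pics/w15.png'),cv2.COLOR_BGR2GRAY)
for r0,r1,c0,c1 in ((165,220,450,540),(255,325,440,530)):
    print('    ',*range(c0,c1,4))
    for r in range(r0,r1,4): print(r,*['%3d'%v for v in g[r,c0:c1:4]])
```

```text
450 454 458 462 466 470 474 478 482 486 490 494 498 502 506 510 514 518 522 526 530 534 538
165 140 142 141 211 210 212 212 209 210 210 213 214 211 210 210 211 210 212 210 211 206 209 208
169 139 141 137 213 213 212 213 211 211 207 111  98 103 102 101 100 123 149 156 183 186 190 197
173  53  66 132 216 211 213 211 215 103  54  77 100 140 167 166 164 165 156 151 149 145 142 138
177  55  56  56  54  79 187 191  47  65  82 109 127 156 190 190 191 190 198 195 196 199 199 197
181  59  54  55  53  55  49  79 129 152 133 132 137 140 147 146 147 133 144 152 154 161 161 166
185  72  59  59  57  55  54 117 168 203 178 127 164 215 211 213 212 210 212 211 209 208 209 209
189 146 145 178  64  59  57 112 159 161 129  50  52  50  54 160 212 211 211 210 208 209 210 207
193 147 142 211 212 206 103  57  64  54  51  46  46  46  48  44  48  50 158 212 210 210 210 211
197 145 157 213 214 212 211 215 145  57  53  53  50  47  46  44  46  46  48  46  49 127 205 212
201 146 177 212 211 212 210 212 212 213 204 102  50  54  50  50  47  47  44  46  44  45  45  43
205 150 210 212 211 215 211 213 210 212 211 211 
[... 1460 characters left out ...]
 187 195 192 182 171 157 144
299 210 207 210  70  59  76 103 135 211 205 208 208 209 208 207 208 185 171 164 170 177 182 192
303 210 207 177  52  64  88 122 205 207 205 205 200 202 204 206 208 208 206 206 208 204 182 155
307 201 201  51  73  77 106 146 196 196 173 176 163 173 171 137 148 186 207 206 206 205 177 170
311  82  90  88 133 148 123  75  78  74  72  75  77  80  75  67  70  74 188 206 205 202 174 169
315  91 104 112 168 188 134  96  91  68  72  75  86 109 106  83  79  71 176 204 205 199 181 181
319  87  90  86 109 129  88  90  90  88  87  86  84  90  83  86  91  70 206 208 205 194 174 175
323  92  87  89  89  91  91  90  87  88  88  86  84  90  91  85  84  70 207 206 204 199 185 185
```

The tips now come out at about (569,277) and (587,351). They are 76 mm apart and the stand's yaw is -13.2°, so the seat is at about (605.5,307). I move in along the stand's x axis.

>>> {"method": "move_arm", "body": {
  "increments": [
    [0,0.1,0,0,0,0],
    [0,0.35,0,0,0,0],
    [0,0.8,0,0,0,0],
    [0,1.4,0,0,0,0],
    [0,2.1,0,0,0,0],
    [0,3,0,0,0,0],
    [0,4,0,0,0,0],
    [0,5,0,0,0,0],
    [0,6.1,0,0,0,0],
    [0,7.2,0,0,0,0],
    [0,8.3,0,0,0,0],
    [0,9.3,0,0,0,0],
    [0,10.2,0,0,0,0],
    [0,11.1,0,0,0,0],
    [0,11.8,0,0,0,0],
    [0,12.4,0,0,0,0],
    [0,12.9,0,0,0,0],
    [0,13.2,0,0,0,0],
    [0,13.3,0,0,0,0],
    [0,13.3,0,0,0,0]
  ]
}}

```text
clock: 45.6
eef_pos: [606.6, 305.8, 298.3]
tool_rot: [-3.141, 0.0, 1.344]
force: [-0.2, 0.7, -4.3]
width: 9.2
```

Run:
```python
from h import *
s=ctrl.read_state();print(s['eef_pos'],s['force'],np.degrees(s['tool_rot']))
print(go([605.5,306,262],77))
im,cp=snap('wrist','w16.png'); g=cv2.cvtColor(im,cv2.COLOR_BGR2GRAY)
for p in ((569.5,276.5,296),(587,351,296),(605.5+9,307+37,275)): print(proj(cp,p))
```

```text
[606.6 305.8 298.3] [-0.2  0.7 -4.3] [-180.    0.   77.]
(array([-0. , -0.1,  3.6]), array([-0.,  0., -0.]))
[227.1 314.1]
[219.9 185.8]
[276.2 178.5]
```

>>> {"method": "move_arm", "body": {
  "increments": [
    [0,0,0.1,0,0,0],
    [0,0,0.3,0,0,0],
    [0,0,0.6,0,0,0],
    [0,0,0.9,0,0,0],
    [0,0,1.2,0,0,0],
    [0,0,1.5,0,0,0],
    [0,0,1.8,0,0,0],
    [0,0,2.1,0,0,0],
    [0,0,2.4,0,0,0],
    [0,0,2.7,0,0,0],
    [0,0,2.9,0,0,0],
    [0,0,3,0,0,0],
    [0,0,3,0,0,0]
  ]
}}

```text
clock: 46.95
eef_pos: [606.7, 305.6, 268.2]
tool_rot: [-3.141, 0.0, 1.343]
force: [0.0, 0.9, -4.2]
width: 9.2
```

>>> {"method": "move_arm", "body": {
  "increments": [
    [0,0,0.1,0,0,0],
    [0,0,0.2,0,0,0],
    [0,0,0.3,0,0,0],
    [0,0,0.4,0,0,0],
    [0,0,0.5,0,0,0],
    [0,0,0.6,0,0,0],
    [0,0,0.65,0,0,0],
    [0,0,0.65,0,0,0]
  ]
}}

```text
clock: 47.75
eef_pos: [606.7, 305.6, 261.7]
tool_rot: [-3.141, 0.0, 1.343]
force: [-0.2, -0.1, -4.3]
width: 8.8
```

>>> {"method": "move_arm", "body": {
  "increments": [
    [0,0,0.05,0,0,0],
    [0,0,0.1,0,0,0],
    [0,0,0.15,0,0,0],
    [0,0,0.2,0,0,0],
    [0,0,0.2,0,0,0],
    [0,0,0.2,0,0,0]
  ]
}}

```text
clock: 48.35
eef_pos: [607.1, 305.7, 260.7]
tool_rot: [3.141, -0.001, 1.343]
force: [-1.1, -0.4, 2.2]
width: 9.1
```

Run:
```python
from h import *
s=ctrl.read_state();print(s['force'],np.round(s['torque'],2),np.degrees(s['tool_rot']))
im,cp=snap('side','s17.png'); im,cp=snap('wrist','w17.png')
g=cv2.cvtColor(im,cv2.COLOR_BGR2GRAY)
print('    ',*range(200,330,5))
for r in range(120,240,5): print(r,*['%3d'%v for v in g[r,200:330:5]])
```

```text
[-1.1 -0.4  2.2] [-0.2  0.2 -0. ] [179.9  -0.   77. ]
     200 205 210 215 220 225 230 235 240 245 250 255 260 265 270 275 280 285 290 295 300 305 310 315 320 325
120 219 221 221 219 221 221 221 220 222 222 220 220 222 154 150 149 147 149 152 145 144 145 145 142 143 137
125 220 222 221 222 220 221 220 222 221 220 220 221 206 152 149 155 156 150 148 144  78  97  95  94  95  96
130 223 223 220 224 219 224 220 220 221 221 221 203 151 149 152 151 151 151 151 147  82  96  95  94  95  93
135 222 221 221 221 220 220 220 222 220 222 220 152 152 150 151 151 153 149 150 145  78  92  91  95  97  92
140 223 222 222 221 221 221 222 220 222 216 153 149 147 153 152 152 149 144 148 142  78  93  94  94  90  86
145 220 221 221 222 222 221 221 221 220 152 155 148 147 150 151  68  68 148 142 131  70  93  94  93  92  92
150 223 224 222 222 221 219 221 222 153 153 154 149 146 145 147  65  68 100 147 124  70  77  92  89  96 137
155 221 222 222 221 220 222 220 163 156 154 153 153 149 148  73  81  82  78 137 120  70  82  93  91 117 154
160 223 224 220 222 224 222 159 156 155 155 155 153 151 125 108 118 118 1
[... 954 characters left out ...]
 163 104 124 125 121 122 152 146 132 133 130  96  92
210 113 104  97  96  86  84 130 129 149 152 145 152 154 159 104 121 122 121 131 147 143 134 129 135  91 143
215  93  82 119 153 154 151 148 135 148 137 147 147 148 151 101 122 124 116 123 140 140 137 132 133 136 139
220 152 152 156 155 154 155 154 157 149 145 155 154 155 150 103 124 126 120 124 139 137 138 134 128 134 167
225 154 151 153 154 154 152 149 156 146 127 148 150 151 127 103 125 123 120 119 132 131 132 132 126 135 121
230 156 154 156 154 154 151 133 135 115 120 123 125 137 128 105 126 122 104 117 128 128 127 131 126 135  89
235 151 153 156 154 152 155 151 133 121 124 125 127 126 124 103 121 108 106 126 126 128 130 128 122 133 189
```

>>> {"method": "move_arm", "body": {
  "increments": [
    [0,0,0,0,0,0],
    [0,0,0,0,0,0],
    [0,0,0,0,0,0],
    [0,0,0,0,0,0],
    [0,0,0,0,0,0],
    [0,0,0,0,0,0],
    [0,0,0,0,0,0],
    [0,0,0,0,0,0],
    [0,0,0,0,0,0],
    [0,0,0,0,0,0]
  ],
  "grip": -0.4
}}

```text
clock: 49.45
eef_pos: [606.7, 305.7, 259.8]
tool_rot: [3.142, 0.0, 1.343]
force: [0.5, 0.4, -1.1]
width: 25.9
```

>>> {"method": "move_arm", "body": {
  "increments": [
    [0,0,-0.3,0,0,0],
    [0,0,-0.8,0,0,0],
    [0,0,-1.5,0,0,0],
    [0,0,-2.5,0,0,0],
    [0,0,-4,0,0,0],
    [0,0,-6,0,0,0],
    [0,0,-8,0,0,0],
    [0,0,-10,0,0,0],
    [0,0,-12,0,0,0],
    [0,0,-13,0,0,0],
    [0,0,-13,0,0,0],
    [0,0,-13,0,0,0],
    [0,0,-13,0,0,0],
    [0,0,-13,0,0,0],
    [0,0,-13,0,0,0],
    [0,0,-13,0,0,0],
    [0,0,-13,0,0,0],
    [0,0,-13,0,0,0]
  ]
}}

```text
clock: 51.25
eef_pos: [606.7, 305.7, 389.8]
tool_rot: [-3.142, -0.0, 1.343]
force: [-0.1, -0.2, -0.3]
width: 25.5
```

Run:
```python
from h import *
s=ctrl.read_state();print(s['eef_pos'],s['force'])
im,cp=snap('side','s18.png')
a,cpw=snap('wrist','w18a.png'); 
for i in range(6): eyes.get_image('top')
b,_=snap('wrist','w18b.png'); print('motion',np.abs(a.astype(int)-b).mean(), (np.abs(a.astype(int)-b).max(2)>60).sum())
for p in ((606,306.5,285),(606+.23*55,306.5+.97*55,285),(606-.23*55,306.5-.97*55,285)): print(proj(cpw,p),proj(cp,p))
g=cv2.cvtColor(a,cv2.COLOR_BGR2GRAY)
print('    ',*range(220,340,5))
for r in range(130,330,8): print(r,*['%3d'%v for v in g[r,220:340:5]])
i2=np.vstack([np.hstack([cv2.resize(im[130:330,90:290],(560,560),interpolation=cv2.INTER_CUBIC)])]);cv2.imwrite('pics/s18b.png',i2)
```

```text
[606.7 305.7 389.8] [-0.1 -0.2 -0.3]
motion 2.492986111111111 447
[276.9 202.5] [160.6 181.6]
[277.1 138.7] [138.5 182.1]
[276.6 258.8] [182.7 181.2]
     220 225 230 235 240 245 250 255 260 265 270 275 280 285 290 295 300 305 310 315 320 325 330 335
130 204 203 203 204 204 200 201 137 137 140 134 134 139 134 136  76  88  86  86  84  94 140 141  86
138 206 204 203 203 205 199 141 138 133 135 136 104 116 106 119  71  87  85  84 140 140 144  87  84
146 201 203 201 204 173 140 139 140 142 130 115 103 117 104 120  66  78  82 141 142 143  85  84 124
154 203 204 206 137 125 105  85  82  89  88  96 102 120  78  98  97  92  93  90  84  82  86  86  92
162 207 144 144 109 101  83  75  89  71 144 146 101 121  98 122  77 110 103 105  78  67  73  70  85
170 141 143 143 143 139 136 128 143 136 148 152  97 121 111 144 142 128 129 129 130 129  57  55  62
178 142 141 142 142 142 140 135 131 138 142 144  97 118 114 136 140 146 125 134 132 131 132  97  57
186 143 142 139 140 137 136 149 128 135 139 139 101 119 107 120 121 115 110 134 136 134 133 134 132
194 143 144 146 140 137 138 135 127 128 118 130 1
[... 950 characters left out ...]

274  39  33  38  59  63  39  40 146 202 202 202 203 203 203 203 203 202  40  42  66  62  51  46  41
282  32  35  34  34  98  40  38 201 201 201 203 204 203 202 202 204 205  44  43 100  56  42  44  40
290  34  36  30  32  34  38  35 206 202 202 201 204 202 202 201 202 198  40  45  40  40  36  37  38
298  28  28  31  31  34  38  36 161 202 201 201 200 202 200 203 199 198  62  42  39  36  38  38  34
306  28  23  24  27  30  38  37  76  61 203 200 198 199 200 199 201 196 102  40  33  33  37  31  28
314  21  19  19  24  28  31  64  82  82  44 151 202 201 200 200 199 198 137  39  34  36  33  32  29
322  15  21  18  23  25  35  78  61  67 135  83 199 199 201 202 199 199 162  39  31  30  27  28  27
```

>>> {"method": "move_arm", "body": {
  "increments": [
    [0,0,0,0,0,0],
    [0,0,0,0,0,0],
    [0,0,0,0,0,0],
    [0,0,0,0,0,0],
    [0,0,0,0,0,0],
    [0,0,0,0,0,0],
    [0,0,0,0,0,0],
    [0,0,0,0,0,0],
    [0,0,0,0,0,0],
    [0,0,0,0,0,0],
    [0,0,0,0,0,0],
    [0,0,0,0,0,0],
    [0,0,0,0,0,0],
    [0,0,0,0,0,0],
    [0,0,0,0,0,0],
    [0,0,0,0,0,0],
    [0,0,0,0,0,0],
    [0,0,0,0,0,0],
    [0,0,0,0,0,0],
    [0,0,0,0,0,0]
  ]
}}

```text
clock: 53.7
eef_pos: [606.7, 305.7, 389.8]
tool_rot: [3.142, 0.0, 1.343]
force: [-0.4, 0.7, 0.7]
width: 25.8
```

Run:
```python
from h import *
F=lambda n:cv2.GaussianBlur(eyes.get_image(n),(3,3),0).astype(int)
for n in ('wrist','side'):
    a=F(n); 
    for k in range(4): 
        for i in range(3): eyes.get_image('top')
        b=F(n); d=(np.abs(a-b).max(2)>40); ys,xs=np.nonzero(d); print(n,d.sum(),(xs.min(),xs.max(),ys.min(),ys.max()) if d.any() else '')
# column axis in side view: width/centre of the drums by row
im,cp=snap('side','s19.png'); g=cv2.cvtColor(im,cv2.COLOR_BGR2GRAY)
for z in (240,200,160,120,85): print(z,proj(cp,(606,306.5,z)))
print('    ',*range(130,200,3))
for r in range(184,290,5): print(r,*['%3d'%v for v in g[r,130:200:3]])
```

```text
wrist 58 (np.int64(11), np.int64(88), np.int64(311), np.int64(339))
wrist 92 (np.int64(11), np.int64(89), np.int64(310), np.int64(340))
wrist 60 (np.int64(11), np.int64(87), np.int64(310), np.int64(338))
wrist 91 (np.int64(11), np.int64(88), np.int64(310), np.int64(340))
side 0 
side 0 
side 0 
side 0 
240 [163.8 194.3]
200 [166.5 205. ]
160 [169.1 215.3]
120 [171.6 225.2]
85 [173.7 233.4]
     130 133 136 139 142 145 148 151 154 157 160 163 166 169 172 175 178 181 184 187 190 193 196 199
184  70 108 101  70  66  64  58  54  53  52  49  55  54  62  63  60  61  73  89 210 208 210 209 209
189  91 105 109  86  64  42 195 187 215 175  96 117 194  85  55 141 217 219  55 219 209 207 208 210
194  91  60  83  88  55 208 211 126 146 118 132 135 113 112  98 181 215 210 106 178 209 208 208 209
199 214  91 166 205 181  48 172 180 136 141 138 139 143 116 118 117 130 129 112 127 209 210 207 202
204  84 117  91 113 211 209 212 212 170 139 145 140 142 117 120  57  95 215 207 208 211 210 210 209
209  52 108  80 108 164 210 207 207 217  73  69  44  80  82  85  84  56 178 207 208 208 209 210 209
214  9
[... 893 characters left out ...]

259 207 208 207 208 209 205 207 215 124 132 129 125 128 124 130 134 130 131 131 129 129 128 214 212
264 104  91 197 208 208 210 207 208 208 218 131 131 129 131 130 123 129 127 125 130 130 129 131 131
269 122 119 110 129 210 207 206 207 207 208 208 218 124 131 130 127 124 132 129 131 130 129 129 132
274 125 125 114 122 220 208 208 208 208 209 208 208 210 186 125 129 132 135 131 132 133 131 133 131
279 125 132  94  85  70 204 208 208 208 208 208 207 208 210 208 188 132 134 132 133 132 131 133 136
284 102 102  98  89  72 170 199 208 208 207 208 209 209 206 209 209 211 130 134 131 132 136 133 132
289  96  97  98  90  81 154 200 207 208 208 208 208 208 206 209 207 207 208 212 127 133 132 131 131
```

```bash
python3 -c "
from cell import ctrl
print(ctrl.read_state()['clock']); print(ctrl.finish_job())"
```

```text
55.45
the job is handed in; nothing more can be done
None
```

I built the column, hung it by the cap's handle on the drying stand, and handed the job in at 55.5 s of the 210 s allowed. No verdict was reported.

**Build:** There were two stages on the bench. I set both on the base, then the cap, each pushed to its shoulder and turned about 75–80° clockwise. On the test lift all three joints opened evenly and the reading fell to about -5 N, so the column was locked and lifting as one. The ribs lay in line to within a few degrees.

**Hang:** The bar met the hook at the expected height, with its middle about 280 mm above the bench. The load moved from the gripper to the hook. After release, the wrist image showed the bar crossing both prongs evenly.

**Last checks:** Repeated side images showed no movement, and the column was upright to about 0.03 rad. The hand was about 100 mm clear of the bar.

**What was less certain:**
- I never felt a clear torque stop when turning, so I judged the locks by the ribs and the lift.
- The first estimates of where the stand was differed by several millimetres between cameras. I settled them with a closer wrist reading that gave the prong tips 76 mm apart, as specified.
- A small patch of wrist-image differences at the edge of the picture, away from the column, went unexplained.
- The last side picture could only be checked as numbers, because the limit on viewed pictures had been reached.
- I kept clear of the beaker and the marker but did not measure them again at the end.

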